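# Nest the tapered spindle sleeves in their stand

### The job

Put the three tapered spindle sleeves away in the socket stand, one at a time and largest first: the large one into the stand, the medium one into the large one and the small one into the medium one, each upright, narrow end down and fully home with its collar flat on what is beneath. Leave the plain straight bush and the flat spacer disc standing where they are.

Things in the scene. Friction and masses are not known exactly. Their poses are not given: they have to be found in the camera images.
- large_sleeve_centre (a point): Large steel sleeve, upright on its narrow end, 56 mm high: straight collar (upper 26 mm) 66 mm wide over a 30 mm tapered shank, 46 mm wide at its top, 36 mm at the foot. Taper hole in the top, 33 mm deep, 43.6 mm wide, 33 mm at its floor. Seated in the stand, its point is 2 mm below the socket mouth. Point: its centre, 28 mm above the foot, 2 mm below the collar's underside; z up. Loose, <0.5 kg.
- medium_sleeve_centre (a point): Medium steel sleeve, upright on its narrow end, 56 mm high: straight collar (upper 26 mm) 54 mm wide over a 30 mm tapered shank, 39 mm wide at its top, 29 mm at the foot. Taper hole in the top, 33 mm deep, 36 mm wide, 25 mm at its floor. Seated in the large sleeve, its point is 26 mm above that one's. Point: its centre, 28 mm above the foot, 2 mm below the collar's underside; z up. Loose, <0.5 kg.
- small_sleeve_centre (a point): Small steel sleeve, upright on its narrow end, 56 mm high: straight collar (upper 26 mm) 44 mm wide over a 30 mm tapered shank, 31 mm wide at its top, 21 mm at the foot. Taper hole in the top, 33 mm deep, 30 mm wide, 19 mm at its floor. Seated in the medium sleeve, its point is 26 mm above that one's. Point: its centre, 28 mm above the foot, 2 mm below the collar's underside; z up. Loose, <0.5 kg.
- socket_mouth (a point): Dark steel socket stand fixed to the table: round foot 100 mm in diameter, 10 mm high, with four screws; on it a round socket, 80 mm across its flat top face, 44 mm above the table. It opens upward, 50 mm wide at the mouth, tapering to 39 mm at its floor 34 mm down. Seated parts have 2 mm of play all round. Point: centre of the mouth, level with the top face; z up.
- straight_bush_centre (a point): Plain straight bush of bare steel, a thin-walled tube without collar or taper standing on end: 58 mm outside, 48 mm inside, 34 mm high. Not one of the tapered sleeves; stays where it is. The point is its centre, half-way up. Loose.
- spacer_disc_centre (a point): Flat solid spacer disc of bare steel lying flat: 50 mm in diameter, 12 mm thick. Not one of the tapered sleeves; stays where it is. The point is its centre, half-way up. Loose.
Mind the look-alikes: they are no part of the job. What is shaped like the part that bears medium_sleeve_centre but orange is not meant. What is shaped like the part that bears large_sleeve_centre but turquoise is not meant.

How it is judged:
On the way, in this order (a step that is already met when the one before it is completed fails the run):
1. the large sleeve is seated in the stand (horizontal distance between large_sleeve_centre and socket_mouth below 0.005 m and z of large_sleeve_centre in the frame of socket_mouth between -0.005 and 0.001 m and angle between large_sleeve_centre's own z axis and vertical below 0.06 rad), for 0.2 s.
2. then the medium sleeve is seated in the large one (all of step 1 and horizontal distance between medium_sleeve_centre and large_sleeve_centre below 0.005 m and z of medium_sleeve_centre in the frame of large_sleeve_centre between 0.023 and 0.029 m and angle between medium_sleeve_centre's own z axis and vertical below 0.06 rad), for 0.2 s.
3. then the small sleeve is seated in the medium one (all of step 2 and horizontal distance between small_sleeve_centre and medium_sleeve_centre below 0.005 m and z of small_sleeve_centre in the frame of medium_sleeve_centre between 0.023 and 0.029 m and angle between small_sleeve_centre's own z axis and vertical below 0.06 rad), for 0.2 s.
At the end, for the whole second after the job is handed in: Large sleeve seated in the stand, medium in large, small in medium: each within 5 mm of the axis and 3 mm of the seated height, within 0.06 rad of upright, released and at rest; straight bush and spacer disc within 20 mm of where they stood (all of step 3 and distance of each of straight_bush_centre, spacer_disc_centre from where it was at the start of the episode below 0.02 m and linear speed of each of large_sleeve, medium_sleeve, small_sleeve below 0.02 m/s); the robot touches nothing.
It fails at once if the straight bush is moved by more than 20 mm (distance of straight_bush_centre from where it was at the start of the episode above 0.02 m).
It fails at once if the spacer disc is moved by more than 20 mm (distance of spacer_disc_centre from where it was at the start of the episode above 0.02 m).
It also fails if it takes over 88 s, if anything falls off the work surface, if the arm or the gripper's body presses on something with over 40 N, if the wrist force passes 120 N, or if a joint passes its speed limit or range.

### The arm

A 7-joint arm with a two-finger parallel gripper is mounted at the origin on a cart in front of the work surface, level with it; the furniture and walls round the work are solid. World frame = base frame: x ahead of the robot, y to its left, z up, the work surface at z = 0. Lengths are in m, angles in rad, forces in N, time in s.
With the tool pointing down it reaches from about 0.4 to 0.9 m from the base axis. Payload 5.6 kg.
Tool frame: the origin (TCP) lies midway between the tips of the shut fingers; the grasp point (between the pads) lies 19 mm behind it; x points along the fingers, y is the direction in which the jaws open and shut, and the axes are right-handed (so a half turn about x gives the same grasp; the last joint's range is limited). The gripper opens to 92 mm and grips with 3 to 60 N. Pads are 20 mm wide; open, the fingers measure 128 mm over their backs; the gripper's body (75 mm by 189 mm) begins 69 mm behind the grasp point.
Start: joints at [-1.354, 0.468, -0.012, 1.603, 0.006, 1.071, -0.056], TCP at [0.167, 0.628, 0.192] pointing down, gripper open.
Joint ranges: [-2.53, 2.53], [-0.31, 2.02], [-1.57, 1.55], [0.28, 2.44], [-1.29, 4.43], [0.15, 1.84], [-2.92, 2.92]. Speed limits (rad/s): [2.57, 2.57, 3.14, 3.14, 3.14, 3.14, 3.14].

### API

Orientations are given as a rotation vector (axis times angle).
In Python, from plant import env gives the robot as it stands.
- The arm moves only by the tool servo_tool, never from a script. Its argument "series" is a list of rows, each a list of 6 numbers: the shift along the tool's x, y, z in mm, then the turn, a rotation vector about the tool's x, y, z in rad. In form: [[x, y, z, rx, ry, rz], ...]. A call has exactly 8 rows; each row is the pose to reach, as a shift and turn from the pose measured when the call began, along the tool's axes at that moment; what a row does not reach only later rows make up. A row lasts 1/12 s, in which the tool goes at most 41.7 mm and 7.16 degrees, less where a joint would pass 70% of its speed; a pose out of reach is approached as far as the arm can. A call with a gripper value outside its range is refused whole. "hand" is the opening, from 0 (shut) to 1 (fully open), set as the call begins (left out, the last holds). The fingers move at their own pace and stop on an object; the grip force is fixed at half the most. Time passes only in rows, so rows that repeat a pose let the fingers close, or fill a call up. It gives the time, the measured TCP pose, the force and the opening at its end, in the units of the state.
- env.get_state(): the state, without advancing time (a new reading comes with each control period).
- env.grab_frame(name): name is "scene" or "side" or "wrist"; returns a dict with "frame" (400x640x3 uint8, red, green, blue), "fov_y" (degrees; the focal length in pixels is half the picture's height over the tangent of half this angle, whatever the lens; pixels are square), "cx", "cy" (the principal point, pixels), "extrinsics" (4x4, takes a point from camera to world coordinates). Camera axes: x right, y down, z forward; pixel columns grow to the right and rows downward; lengths in m; the calibration is good to about 2 mm. A picture is of the moment at which its call begins. There is no depth.
- env.sign_off(): hands the job in, once; it reports no verdict.
Trained networks look in a picture, given as the dict that the camera call returned (one of the last four; its "shot" number tells which), for a name from the list of things; names that differ only in an ending like _2 or _b are one class to them, and where a whole thing is asked for, a point or a joint stands for the part that bears it (a point fixed in the world has none). Each returns a list of dicts, best first, with "p" (0 to 1); they miss things now and then, are a little off and sometimes report something else, mostly with a low value. They report only what shows in the picture. A call takes as long as a camera call. They do not tell look-alikes from the thing itself.
- env.masks_of(picture, query): "pixels" (400x640 bool, what is visible of it) and "at" ([column, row] in pixels, amid what is visible of it).
The state is a dict: "t": time; "qpos": joint angles; "joint_velocities": joint speeds; "tau": joint torques, N m; "position": TCP position; "tcp_rot": TCP orientation; "contact_force": force on the tool from outside, world axes, zero at the start; "torque": the same for the moment, N m; "gripper_width": finger opening in m.
Only numpy, scipy, OpenCV 4.12 (cv2) and the standard library are available. Lean on these libraries where they do the work, as an engineer would, in place of code of your own. Each camera call takes 0.05 s, during which the arm holds its last target.

## Working session

There is one attempt and no reset: what is moved stays moved. The work goes in short steps, Python scripts to look and compute and a tool call to move; the robot and the scene stay as the last step left them, time stands still between calls to the robot, and variables do not carry over. Pictures are saved under pics/ and viewed, and the job is handed in when it is done.

Besides the shell and the picture viewer there is one more tool, called by a JSON object that holds its "method" and its "body", one argument or row to a line. servo_tool: Moves the arm, as the interface text tells. Its arguments: {"type":"object","properties":{"series":{"type":"array","items":{"type":"array","items":{"type":"number"}}},"hand":{"type":"number"}},"required":["series"]}

```bash
ls; mkdir -p pics; python3 - <<'E'
from plant import env
import cv2,numpy as np
s=env.get_state(); print({k:np.round(v,3).tolist() for k,v in s.items()})
for n in ["scene","side","wrist"]:
    p=env.grab_frame(n); cv2.imwrite(f"pics/a_{n}.png",p["frame"][:,:,::-1]); print(n,p["shot"],p["fov_y"],p["cx"],p["cy"]); print(np.round(p["extrinsics"],3).tolist())
    for q in ["large_sleeve_centre","medium_sleeve_centre","small_sleeve_centre","socket_mouth","straight_bush_centre","spacer_disc_centre"]:
        try: print(q,[(round(float(d["p"]),2),np.round(d["at"]).tolist(),int(d["pixels"].sum())) for d in env.masks_of(p,q)])
        except Exception as e: print(q,e)
E
```

```text
pics
{'t': 0.0, 'qpos': [-1.354, 0.468, -0.012, 1.604, 0.006, 1.071, -0.056], 'joint_velocities': [-0.001, -0.002, 0.002, 0.001, 0.002, -0.0, -0.0], 'tau': [0.001, -52.058, -0.013, -24.374, -0.057, 0.018, 0.0], 'position': [0.167, 0.628, 0.191], 'tcp_rot': [0.203, 1.561, -0.205], 'contact_force': [0.426, 0.448, -0.033], 'torque': [0.023, -0.006, -0.065], 'gripper_width': 0.092}
scene 1 55.026718333206574 319.3935615071991 206.56637713694124
[[0.88, -0.267, 0.393, 0.152], [-0.474, -0.52, 0.711, -0.582], [0.015, -0.812, -0.584, 0.555], [0.0, 0.0, 0.0, 1.0]]
large_sleeve_centre [(0.6, [262.0, 172.0], 558)]
medium_sleeve_centre [(0.57, [294.0, 200.0], 521)]
small_sleeve_centre [(0.81, [374.0, 302.0], 687)]
socket_mouth [(0.72, [320.0, 257.0], 1799), (0.33, [372.0, 301.0], 703)]
straight_bush_centre [(0.92, [362.0, 198.0], 524)]
spacer_disc_centre [(0.96, [417.0, 257.0], 390), (0.6, [359.0, 197.0], 500), (0.15, [262.0, 170.0], 557)]
side 2 56.737800475221675 322.24324737472523 195.94344288090605
[[0.998, 0.015, -0.058, 0.535], [0.057, -0.523, 0.85, -0.794], [-0.018, -0.852, -0.523, 0.536], [0.0, 0.0, 0.0, 1.0]]
large_sleeve_centre [(0.83, [312.0, 156.0], 384), (0.81, [379.0, 212.0], 656)]
medium_sleeve_centre [(0.8, [316.0, 181.0], 357), (0.62, [286.0, 171.0], 372)]
small_sleeve_centre [(0.93, [299.0, 266.0], 554), (0.31, [384.0, 251.0], 346)]
socket_mouth [(0.61, [304.0, 222.0], 1156), (0.42, [382.0, 252.0], 384)]
straight_bush_centre [(0.61, [376.0, 193.0], 292)]
spacer_disc_centre [(0.72, [381.0, 250.0], 336)]
wrist 3 59.31985121733975 318.87549522061585 200.2914299921779
[[0.257, 0.93, 0.263, 0.092], [0.966, -0.247, -0.071, 0.648], [-0.001, 0.272, -0.962, 0.385], [0.0, 0.0, 0.0, 1.0]]
large_sleeve_centre []
medium_sleeve_centre []
small_sleeve_centre []
socket_mouth []
straight_bush_centre []
spacer_disc_centre []
```

View pics/a_scene.png

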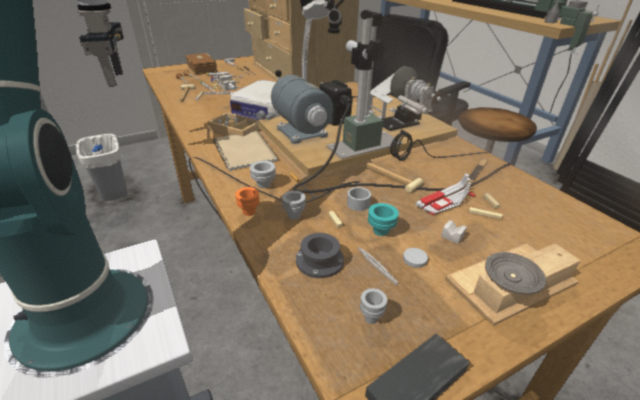

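View pics/a_side.png

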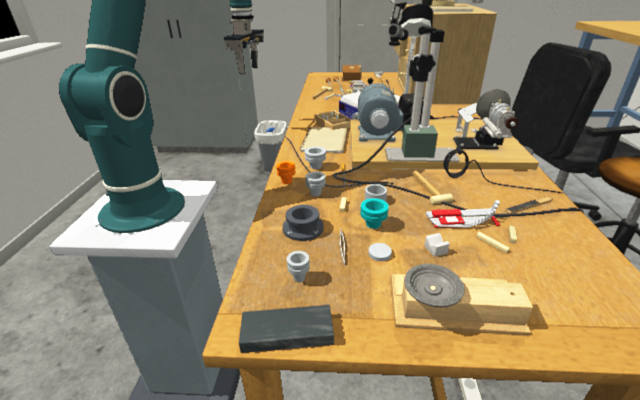

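```bash
python3 - <<'E'
import cv2
a=cv2.imread("pics/a_scene.png")[120:340,220:480]; b=cv2.imread("pics/a_side.png")[120:300,240:430]
cv2.imwrite("pics/c_scene.png",cv2.resize(a,None,fx=2.7,fy=2.7,interpolation=cv2.INTER_CUBIC))
cv2.imwrite("pics/c_side.png",cv2.resize(b,None,fx=3.2,fy=3.2,interpolation=cv2.INTER_CUBIC))
E
```

```text
(no output)
```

View pics/c_scene.png

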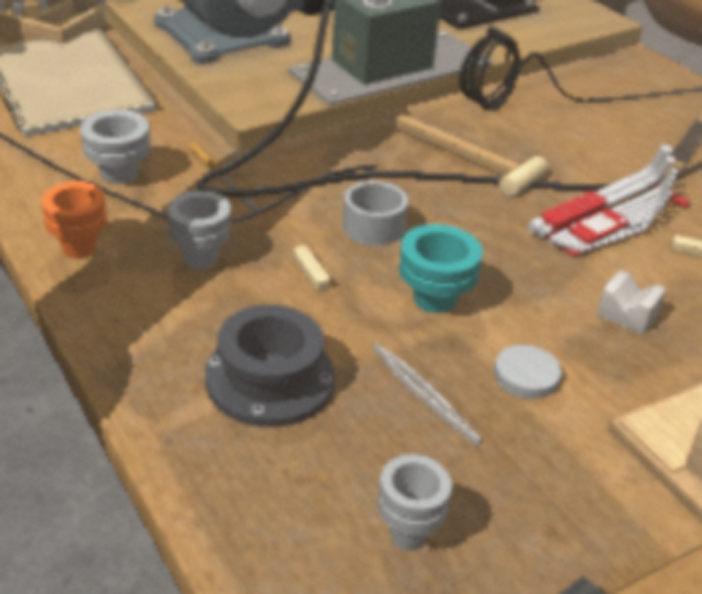

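View pics/c_side.png

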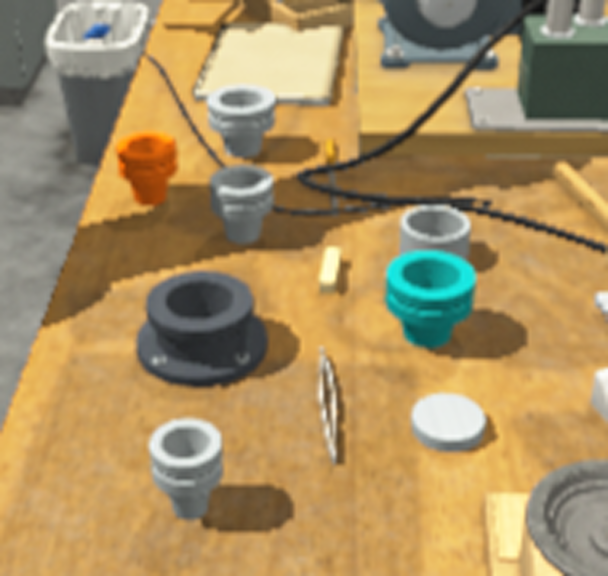

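Grey candidates in the scene view are (262,172), (294,203) and (374,302). The orange one at (248,200) and the turquoise one at (383,218) are look-alikes. I'll fit model silhouettes in both views to get each grey sleeve's size and position.

```bash
cat > h.py <<'E'
import numpy as np,cv2
from scipy.optimize import minimize,least_squares
from scipy.spatial.transform import Rotation as R
TH=np.linspace(0,2*np.pi,48,endpoint=False)
# profile list of (z above base, radius)
P=dict(large=[(0,18),(30,23),(30,33),(56,33)],medium=[(0,14.5),(30,19.5),(30,27),(56,27)],small=[(0,10.5),(30,15.5),(30,22),(56,22)],
 stand=[(0,50),(10,50),(10,40),(44,40)],bush=[(0,29),(34,29)],disc=[(0,25),(12,25)])
def proj(p,X):
    E=np.array(p["extrinsics"]); f=200/np.tan(np.radians(p["fov_y"])/2)
    c=(np.asarray(X)-E[:3,3])@E[:3,:3]
    return np.c_[p["cx"]+f*c[:,0]/c[:,2],p["cy"]+f*c[:,1]/c[:,2]]
def ring(x,y,z,r): return np.c_[x+r*np.cos(TH),y+r*np.sin(TH),np.full(48,z)]
def sil(p,kind,x,y,z0=0,S=4):
    m=np.zeros((400*S,640*S),np.uint8); pr=P[kind]
    for a,b in zip(pr[:-1],pr[1:]):
        q=proj(p,np.r_[ring(x,y,z0+a[0]/1e3,a[1]/1e3),ring(x,y,z0+b[0]/1e3,b[1]/1e3)])
        h=cv2.convexHull((((q+.5)*S)-.5).astype(np.float32)).round().astype(np.int32)
        cv2.fillConvexPoly(m,h,255)
    return cv2.resize(m,(640,400),interpolation=cv2.INTER_AREA)/255.
def ray(p,uv):
    E=np.array(p["extrinsics"]); f=200/np.tan(np.radians(p["fov_y"])/2)
    d=E[:3,:3]@np.array([(uv[0]-p["cx"])/f,(uv[1]-p["cy"])/f,1]); return E[:3,3],d
def onplane(p,uv,z):
    o,d=ray(p,uv); return o+d*(z-o[2])/d[2]
def fit(ps,ms,kind,x0,z0=0):
    def cost(v):
        return sum(np.abs(sil(p,kind,v[0],v[1],z0)-m).sum()/max(m.sum(),1) for p,m in zip(ps,ms))
    r=minimize(cost,x0,method="Nelder-Mead",options=dict(initial_simplex=np.array([x0,[x0[0]+.01,x0[1]],[x0[0],x0[1]+.01]]),xatol=1e-4,fatol=1e-4))
    return r.x,r.fun
E
python3 - <<'E'
from plant import env
from h import *
import pickle
ps={n:env.grab_frame(n) for n in ["scene","side"]}
Q={"large":"large_sleeve_centre","medium":"medium_sleeve_centre","small":"small_sleeve_centre","stand":"socket_mouth","bush":"straight_bush_centre","disc":"spacer_disc_centre"}
M={n:{k:env.masks_of(ps[n],Q[k]) for k in Q} for n in ps}
pickle.dump((ps,M),open("d0.pkl","wb"))
cand={"A":(262,172),"B":(294,202),"C":(374,302),"stand":(320,257),"bush":(360,198),"disc":(416,257)}
cs={"A":(314,157),"B":(316,182),"C":(299,266),"stand":(304,222),"bush":(376,193),"disc":(381,250)}
def near(n,uv):
    best=None
    for k in M[n]:
        for d in M[n][k]:
            e=np.hypot(*(np.array(d["at"])-uv))
            if e<10 and (best is None or d["p"]>best["p"]): best=dict(d,k=k)
    return best
for c in cand:
    a,b=near("scene",cand[c]),near("side",cs[c])
    x0=onplane(ps["scene"],cand[c],.03)[:2]
    for k in (["large","medium","small"] if len(c)==1 else [c]):
        for nm,pp,mm in [("both",[0,1],0),("scene",[0],0),("side",[1],0)]:
            L=[(ps["scene"],a),(ps["side"],b)]; L=[L[i] for i in pp if L[i][1] is not None]
            if not L: continue
            x,f=fit([l[0] for l in L],[l[1]["pixels"].astype(float) for l in L],k,x0)
            print(c,k,nm,np.round(x,4),round(f/len(L),3),[ (l[1]["k"],round(float(l[1]["p"]),2)) for l in L])
print(env.get_state()["t"])
E
```

```text
A large both [0.4436 0.2573] 0.1 [('large', 0.92), ('large', 0.63)]
A large scene [0.4416 0.2537] 0.096 [('large', 0.92)]
A large side [0.4438 0.2617] 0.062 [('large', 0.63)]
A medium both [0.4421 0.2556] 0.199 [('large', 0.92), ('large', 0.63)]
A medium scene [0.4416 0.2544] 0.167 [('large', 0.92)]
A medium side [0.4457 0.2581] 0.21 [('large', 0.63)]
A small both [0.4452 0.2526] 0.381 [('large', 0.92), ('large', 0.63)]
A small scene [0.437  0.2533] 0.364 [('large', 0.92)]
A small side [0.4452 0.2524] 0.393 [('large', 0.63)]
B large both [0.4562 0.0949] 0.407 [('medium', 0.62), ('medium', 0.91)]
B large scene [0.457  0.0939] 0.432 [('medium', 0.62)]
B large side [0.4575 0.0984] 0.374 [('medium', 0.91)]
B medium both [0.4565 0.093 ] 0.116 [('medium', 0.62), ('medium', 0.91)]
B medium scene [0.4539 0.0886] 0.105 [('medium', 0.62)]
B medium side [0.4564 0.0943] 0.079 [('medium', 0.91)]
B small both [0.4555 0.0898] 0.194 [('medium', 0.62), ('medium', 0.91)]
B small scene [0.4529 0.0882] 0.171 [('medium', 0.62)]
B small side [0.4553 0.0951] 0.194 [('medium', 0.91)]
C large both [ 0.4481 -
[... 167 characters left out ...]
0.239 ] 0.347 [('small', 0.78)]
C small both [ 0.4475 -0.2442] 0.047 [('small', 0.78)]
C small side [ 0.4475 -0.2442] 0.047 [('small', 0.78)]
stand stand both [ 0.4366 -0.0737] 0.052 [('stand', 0.71), ('stand', 0.57)]
stand stand scene [ 0.4354 -0.0749] 0.039 [('stand', 0.71)]
stand stand side [ 0.4372 -0.0712] 0.035 [('stand', 0.57)]
bush bush both [0.6196 0.0633] 0.281 [('bush', 0.64), ('bush', 0.6)]
bush bush scene [0.617  0.0594] 0.086 [('bush', 0.64)]
bush bush side [0.6206 0.0756] 0.358 [('bush', 0.6)]
disc disc both [ 0.6143 -0.1616] 0.13 [('disc', 0.6), ('disc', 0.89)]
disc disc scene [ 0.6128 -0.1625] 0.067 [('disc', 0.6)]
disc disc side [ 0.6161 -0.1585] 0.113 [('disc', 0.89)]
1.75
```

```bash
python3 - <<'E'
from plant import env
from h import *
import pickle
ps,M=pickle.load(open("d0.pkl","rb"))
s=env.get_state(); r=R.from_rotvec(s["tcp_rot"]).as_matrix(); print(np.round(r,3)); print(np.round(s["position"],4))
p=ps["scene"]
for n,uv,z in [("orange",(248,190),.056),("turq",(383,210),.056),("boardcorner",(294,187),0),("board mid",(262,150),0),("paperfront",(228,165),0),("motorbase near",(290,138),.03),("motorleft",(275,95),.08),("cable",(300,185),.0)]: print(n,np.round(onplane(p,uv,z),3))
# camera in tool frame
w=env.grab_frame("wrist"); E=np.array(w["extrinsics"]); print("cam in tool",np.round(r.T@(E[:3,3]-s["position"]),4)); print(np.round(r.T@E[:3,:3],3))
# overlay for A
img=p["frame"][:,:,::-1].copy(); 
for k,x,y in [("large",.4436,.2573),("medium",.4565,.093),("small",.4475,-.244),("stand",.4366,-.0737),("bush",.618,.062),("disc",.6143,-.1616)]:
    c,_=cv2.findContours((sil(p,k,x,y)>.5).astype(np.uint8),cv2.RETR_EXTERNAL,cv2.CHAIN_APPROX_NONE); cv2.drawContours(img,c,-1,(0,0,255),1)
cv2.imwrite("pics/ov.png",cv2.resize(img[120:340,220:480],None,fx=2.7,fy=2.7))
E
```

```text
[[ 0.     0.257  0.966]
 [-0.     0.966 -0.257]
 [-1.     0.     0.   ]]
[0.167  0.6282 0.1917]
orange [0.37  0.161 0.056]
turq [ 0.607 -0.051  0.056]
boardcorner [0.508 0.202 0.   ]
board mid [0.51  0.439 0.   ]
paperfront [0.388 0.395 0.   ]
motorbase near [0.597 0.42  0.03 ]
motorleft [0.653 0.663 0.08 ]
cable [0.526 0.204 0.   ]
cam in tool [-1.934e-01  1.000e-04 -7.720e-02]
[[ 0.001 -0.272  0.962]
 [ 1.     0.    -0.001]
 [ 0.     0.962  0.272]]
```

View pics/ov.png

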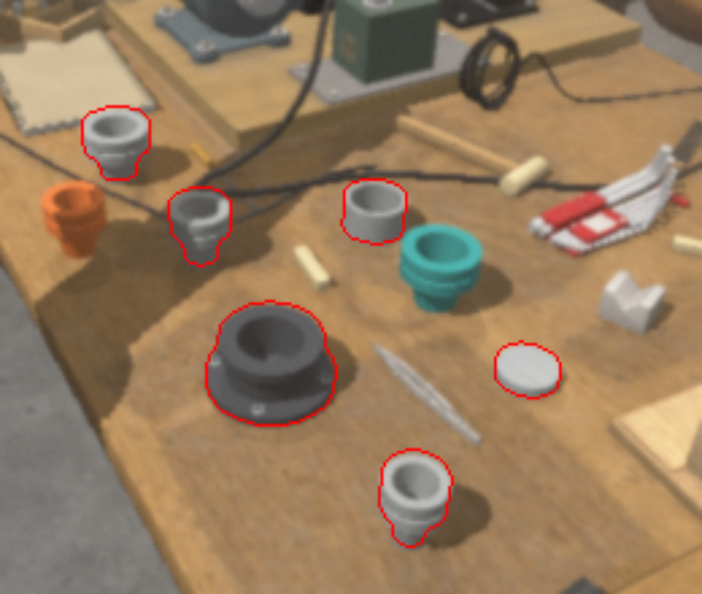

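Fit residuals identify A (262,172) as the large sleeve, B (294,202) as the medium and C (374,302) as the small. All three are grey steel and the overlay outlines match. Now I'll move to hover over the large sleeve.

{"method": "servo_tool", "body": {
  "series": [
    [0,-12,15,-0.03,0,0],
    [0,-36,45,-0.1,0,0],
    [0,-60,75,-0.18,0,0],
    [0,-84,105,-0.26,0,0],
    [0,-108,136,-0.26,0,0],
    [0,-132,166,-0.26,0,0],
    [0,-156,196,-0.26,0,0],
    [0,-180,226,-0.26,0,0]
  ],
  "hand": 1
}}

```text
t: 2.47
position: [0.3401, 0.3946, 0.192]
tcp_rot: [0.0, 1.57, 0.001]
contact_force: [1.0, 0.7, 0.4]
gripper_width: 0.0917
```

{"method": "servo_tool", "body": {
  "series": [
    [0,-27,20,0,0,0],
    [0,-55,41,0,0,0],
    [5,-83,62,0,0,0],
    [15,-110,82,0,0,0],
    [25,-130,97,0,0,0],
    [30,-138,103,0,0,0],
    [30,-138,103,0,0,0],
    [30,-138,103,0,0,0]
  ]
}}

```text
t: 3.13
position: [0.4426, 0.2574, 0.162]
tcp_rot: [0.001, 1.571, 0.001]
contact_force: [-0.2, 0.2, 0.4]
gripper_width: 0.0921
```

```bash
cat > look.py <<'E'
from plant import env
from h import *
import sys
# usage: look.py name kind:query:x,y,z0 ...
tag=sys.argv[1]
p=env.grab_frame("wrist"); s=env.get_state()
print("t",round(float(s["t"]),2),"pos",np.round(s["position"],4),"rot",np.round(s["tcp_rot"],3),"F",np.round(s["contact_force"],1),"w",round(float(s["gripper_width"]),4))
img=p["frame"][:,:,::-1].copy()
for a in sys.argv[2:]:
    k,q,c=a.split(":"); x,y,z0=map(float,c.split(","))
    D=env.masks_of(p,q)
    for d in D: print(q,round(float(d["p"]),2),np.round(d["at"]),int(d["pixels"].sum()), "pred",np.round(proj(p,[[x,y,z0+.03]])[0]))
    if D:
        pr=proj(p,[[x,y,z0+.04]])[0]
        d=min(D,key=lambda d:np.hypot(*(np.array(d["at"])-pr)))
        m=d["pixels"].astype(float)
        v,f=fit([p],[m],k,[x,y],z0); print("  fit",k,np.round(v,4),"res",round(f,3),"area",int(m.sum()))
        for cc,col in ((sil(p,k,*v,z0)>.5,(0,0,255)),(m>.5,(0,255,0))):
            ct,_=cv2.findContours(cc.astype(np.uint8),cv2.RETR_EXTERNAL,cv2.CHAIN_APPROX_NONE); cv2.drawContours(img,ct,-1,col,1)
cv2.imwrite(f"pics/{tag}.png",img); cv2.imwrite(f"pics/{tag}_raw.png",p["frame"][:,:,::-1])
E
python3 look.py w1 large:large_sleeve_centre:.4436,.2573,0
```

```text
t 3.18 pos [0.4424 0.2583 0.1623] rot [-0.     1.571  0.003] F [-0.3  0.  -0.3] w 0.0917
```

View pics/w1.png

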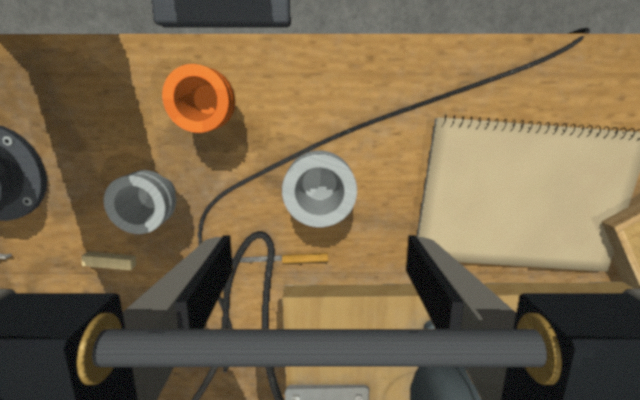

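```bash
cat > seg.py <<'E'
from plant import env
from h import *
def segfit(p,kind,x,y,z0,img,smax=60,vmin=70,vmax=255):
    hsv=cv2.cvtColor(p["frame"],cv2.COLOR_RGB2HSV)
    g=((hsv[...,1]<smax)&(hsv[...,2]>vmin)&(hsv[...,2]<=vmax)).astype(np.uint8)
    g=cv2.morphologyEx(g,cv2.MORPH_OPEN,np.ones((3,3),np.uint8))
    n,l,st,c=cv2.connectedComponentsWithStats(g)
    pr=proj(p,[[x,y,z0+.05]])[0]
    d=np.hypot(*(c-pr).T); d[st[:,4]<400]=1e9; d[0]=1e9; i=int(np.argmin(d))
    m=(l==i).astype(np.uint8)
    ct,_=cv2.findContours(m,cv2.RETR_EXTERNAL,cv2.CHAIN_APPROX_NONE); m=cv2.drawContours(np.zeros_like(m),ct,-1,1,-1)
    v,f=fit([p],[m.astype(float)],kind,[x,y],z0)
    # top-rim only: min enclosing circle
    (cx,cy),r=cv2.minEnclosingCircle(max(ct,key=len))
    print(kind,"seg at",np.round(c[i]),"area",int(m.sum()),"pred",np.round(pr),"fit",np.round(v,4),"res",round(f,3))
    for cc,col in ((sil(p,kind,*v,z0)>.5,(0,0,255)),(m>0,(0,255,0))):
        t,_=cv2.findContours(cc.astype(np.uint8),cv2.RETR_EXTERNAL,cv2.CHAIN_APPROX_NONE); cv2.drawContours(img,t,-1,col,1)
    return v
def wlook(tag,items,**kw):
    p=env.grab_frame("wrist"); s=env.get_state(); img=p["frame"][:,:,::-1].copy()
    print("t",round(float(s["t"]),2),"pos",np.round(s["position"],4),"rot",np.round(s["tcp_rot"],3),"F",np.round(s["contact_force"],1),"w",round(float(s["gripper_width"]),4),"tcp px",np.round(proj(p,[s["position"]])[0]))
    out=[segfit(p,*it,img,**kw) for it in items]
    cv2.imwrite(f"pics/{tag}.png",img); return p,s,out
E
python3 - <<'E'
from seg import *
wlook("w2",[("large",.4436,.2573,0),("medium",.4565,.093,0)])
E
```

```text
t 3.28 pos [0.4423 0.2587 0.1624] rot [-1.00e-03  1.57e+00  4.00e-03] F [-0.2  0.   0.4] w 0.0919 tcp px [319. 237.]
large seg at [317. 189.] area 4538 pred [317. 192.] fit [0.4422 0.2575] res 0.02
medium seg at [138. 200.] area 3561 pred [136. 205.] fit [0.4546 0.0926] res 0.026
```

View pics/w2.png

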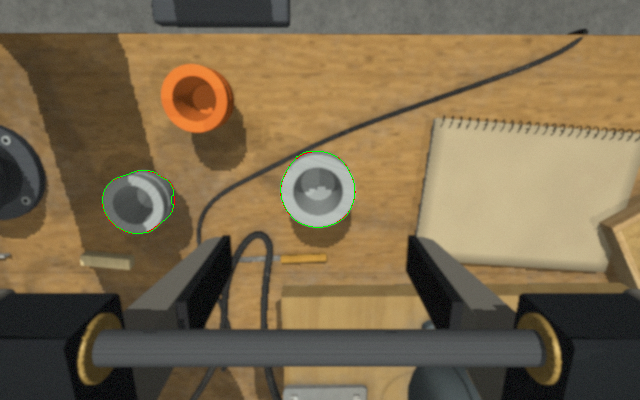

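{"method": "servo_tool", "body": {
  "series": [
    [15,-1,0,0,0,0],
    [45,-1,0,0,0,0],
    [75,-1,0,0,0,0],
    [100,-1,0,0,0,0],
    [118,-1,0,0,0,0],
    [128,-1,0,0,0,0],
    [130,-1,0,0,0,0],
    [130,-1,0,0,0,0]
  ]
}}

```text
t: 3.95
position: [0.4421, 0.2588, 0.0325]
tcp_rot: [-0.002, 1.57, 0.005]
contact_force: [-0.5, 0.6, 0.1]
gripper_width: 0.0923
```

```bash
python3 - <<'E'
from plant import env
import numpy as np
s=env.get_state(); print(np.round(s["position"],4),np.round(s["tcp_rot"],4),s["contact_force"])
E
```

```text
[0.4421 0.2588 0.0325] [-0.0023  1.5704  0.0052] [-0.49281528  0.64559717  0.12051698]
```

Close the gripper.

{"method": "servo_tool", "body": {
  "series": [
    [0,-1,0,0,0,0],
    [0,-1,0,0,0,0],
    [0,-1,0,0,0,0],
    [0,-1,0,0,0,0],
    [0,-1,0,0,0,0],
    [0,-1,0,0,0,0],
    [0,-1,0,0,0,0],
    [0,-1,0,0,0,0]
  ],
  "hand": 0
}}

```text
t: 4.62
position: [0.4425, 0.2565, 0.0328]
tcp_rot: [-0.003, 1.57, 0.003]
contact_force: [1.4, -5.2, 6.4]
gripper_width: 0.0407
```

```bash
python3 - <<'E'
from plant import env
import numpy as np,cv2
s=env.get_state(); print(s["gripper_width"],s["contact_force"])
for n in ["wrist","side","scene"]:
    p=env.grab_frame(n); f=p["frame"][:,:,::-1]
    if n=="side": f=cv2.resize(f[100:230,200:420],None,fx=3.4,fy=3.4,interpolation=cv2.INTER_CUBIC)
    if n=="scene": f=cv2.resize(f[80:250,180:400],None,fx=3.4,fy=3.4,interpolation=cv2.INTER_CUBIC)
    cv2.imwrite(f"pics/g1_{n}.png",f)
print(env.get_state()["gripper_width"])
E
```

```text
0.04068043718060652 [ 1.43998223 -5.24737598  6.36780016]
0.028927870681119593
```

View pics/g1_wrist.png

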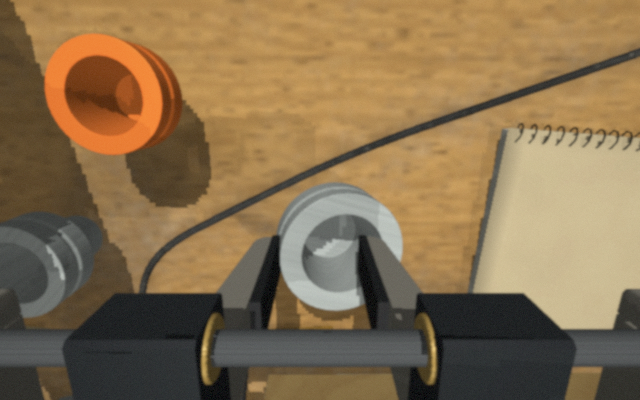

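View pics/g1_side.png

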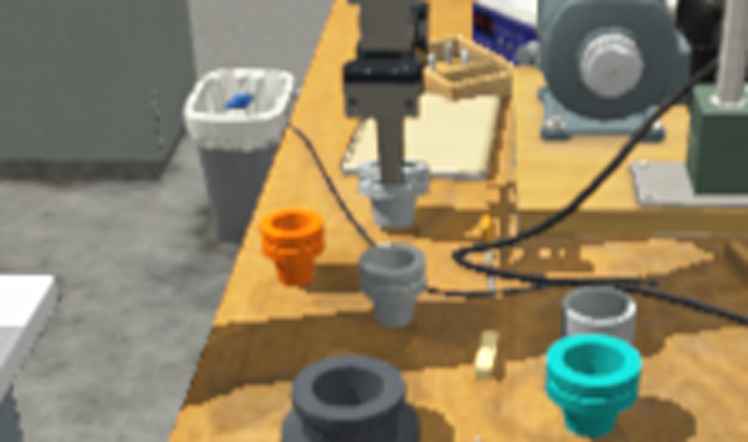

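View pics/g1_scene.png

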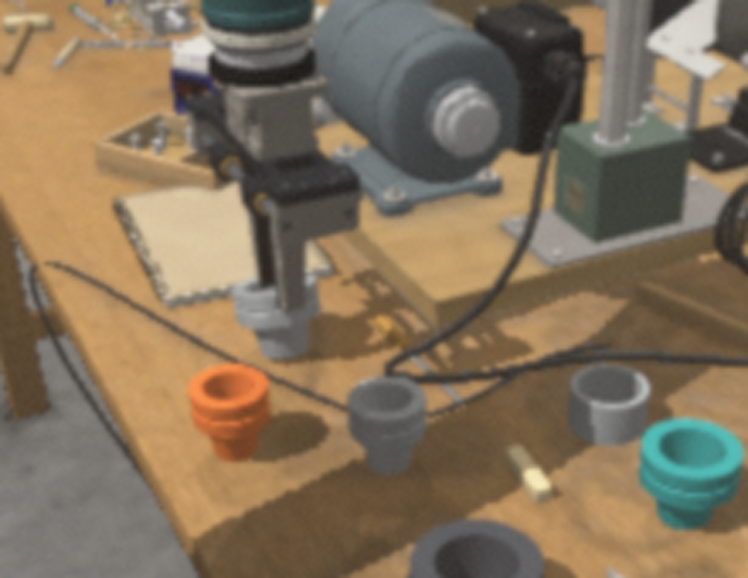

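```bash
python3 - <<'E'
from plant import env
from h import *
p=env.grab_frame("wrist"); s=env.get_state(); print(s["t"],s["gripper_width"],np.round(s["position"],4),np.round(s["contact_force"],1))
img=p["frame"][:,:,::-1].copy()
c,_=cv2.findContours((sil(p,"large",.4422,.2575)>.5).astype(np.uint8),cv2.RETR_EXTERNAL,cv2.CHAIN_APPROX_NONE); cv2.drawContours(img,c,-1,(0,0,255),1)
cv2.imwrite("pics/g2.png",img)
print(proj(p,[[.4422,.2575,.056],s["position"],[.4422,.2575,.03]]))
E
```

```text
4.8167 0.024506034302136555 [0.4435 0.254  0.0338] [ -0.5 -17.8  26.6]
[[323.69417185 251.6546855 ]
 [317.38129097 238.18373649]
 [323.23494056 233.71590583]]
```

View pics/g2.png

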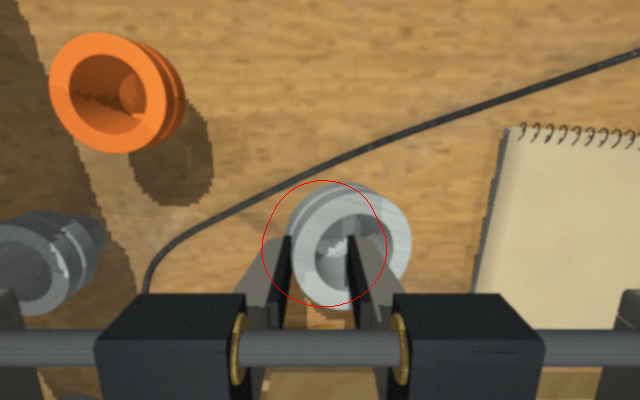

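```bash
python3 - <<'E'
from plant import env
from h import *
s=env.get_state(); print(s["gripper_width"],np.round(s["contact_force"],1),np.round(s["torque"],2))
o=[]
for n,b in [("scene",(140,200,230,300)),("side",(125,185,280,350)),("wrist",(150,320,220,460))]:
    p=env.grab_frame(n); f=p["frame"][:,:,::-1][b[0]:b[1],b[2]:b[3]]
    o.append(cv2.resize(f,(int(f.shape[1]*340/f.shape[0]),340),interpolation=cv2.INTER_CUBIC))
im=np.hstack(o); print(im.shape,env.get_state()["gripper_width"]); cv2.imwrite("pics/g3.png",cv2.resize(im,None,fx=min(1,800/im.shape[1]),fy=min(1,800/im.shape[1])))
E
```

```text
0.024506034302136555 [ -0.5 -17.8  26.6] [-4.32  0.17  0.05]
(340, 1272, 3) 0.013804980552956413
```

View pics/g3.png

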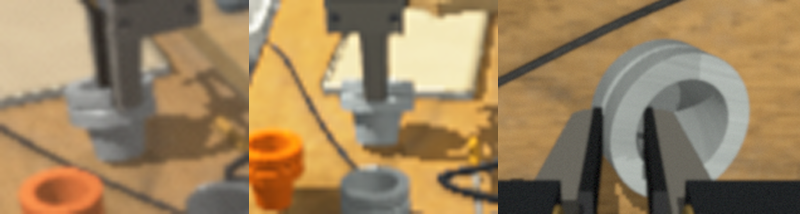

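```bash
python3 - <<'E'
import pickle
from h import *
ps,M=pickle.load(open("d0.pkl","rb"))
for n,uv,ys in [("side",(314.7,153.8),(.218,.236)),("scene",(180+290/3.4,80+308/3.4),(.218,.236))]:
    o,d=ray(ps[n],uv)
    for y in ys: print(n,y,np.round(o+d*(y-o[1])/d[1],4))
E
```

```text
side 0.218 [0.4461 0.218  0.0618]
side 0.236 [0.4445 0.236  0.0533]
scene 0.218 [0.4369 0.218  0.061 ]
scene 0.236 [0.4433 0.236  0.0499]
```

{"method": "servo_tool", "body": {
  "series": [
    [0,0,0,0,0,0],
    [0,0,0,0,0,0],
    [0,0,0,0,0,0],
    [0,0,0,0,0,0],
    [0,0,0,0,0,0],
    [0,0,0,0,0,0],
    [0,0,0,0,0,0],
    [0,0,0,0,0,0]
  ],
  "hand": 1
}}

```text
t: 5.63
position: [0.4445, 0.2546, 0.0344]
tcp_rot: [-0.003, 1.568, 0.001]
contact_force: [-0.8, -0.8, -0.2]
gripper_width: 0.0649
```

{"method": "servo_tool", "body": {
  "series": [
    [-25,0,0,0,0,0],
    [-60,0,0,0,0,0],
    [-100,0,0,0,0,0],
    [-130,0,0,0,0,0],
    [-130,0,0,0,0,0],
    [-130,0,0,0,0,0],
    [-130,0,0,0,0,0],
    [-130,0,0,0,0,0]
  ],
  "hand": 1
}}

```text
t: 6.3
position: [0.4431, 0.2543, 0.1631]
tcp_rot: [-0.004, 1.57, 0.0]
contact_force: [-0.7, 0.6, -0.1]
gripper_width: 0.0918
```

```bash
python3 - <<'E'
from seg import *
p,s,o=wlook("w3",[("large",.4436,.2673,0)])
for n in ["scene","side"]:
    q=env.grab_frame(n); cv2.imwrite(f"pics/h_{n}.png",q["frame"][:,:,::-1])
    print(n,"tcp px",proj(q,[s["position"]])[0], "tip -y/+y", np.round(proj(q,[s["position"]+[0,-.046,0],s["position"]+[0,.046,0]])).tolist())
E
python3 - <<'E'
import cv2,numpy as np
a=cv2.imread("pics/h_scene.png")[60:220,180:380];b=cv2.imread("pics/h_side.png")[60:220,220:420]
cv2.imwrite("pics/h.png",cv2.resize(np.hstack([a,b]),None,fx=2,fy=2,interpolation=cv2.INTER_CUBIC))
E
```

```text
t 6.35 pos [0.4432 0.2542 0.163 ] rot [-0.004  1.571 -0.   ] F [-0.1  0.  -0.3] w 0.0919 tcp px [319. 237.]
large seg at [323. 188.] area 4532 pred [334. 191.] fit [0.4421 0.2575] res 0.019
scene tcp px [259.30630527 127.09767801] tip -y/+y [[266.0, 134.0], [253.0, 120.0]]
side tcp px [313.64833098 117.26057059] tip -y/+y [[312.0, 123.0], [315.0, 112.0]]
```

View pics/w3.png

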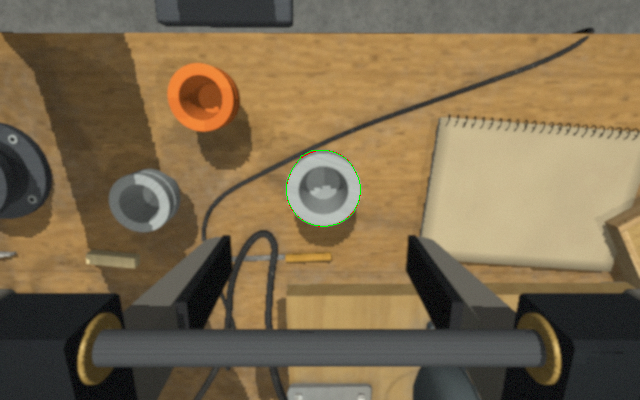

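View pics/h.png

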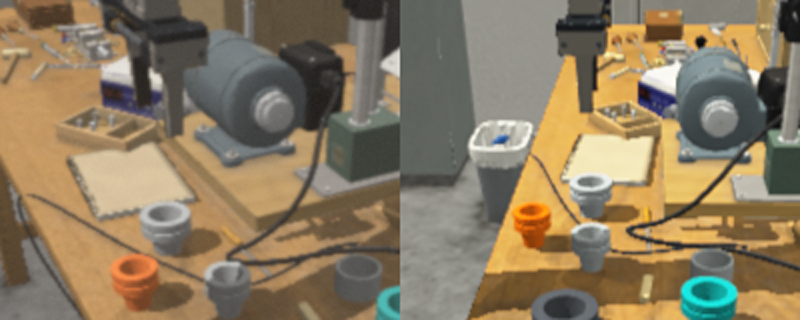

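```bash
python3 - <<'E'
import pickle
from h import *
ps,M=pickle.load(open("d0.pkl","rb"))
pos=np.array([.4431,.2542,.163])
for dz in (0,.01,.015,.02,.025,.03):
    X=[pos+[dx,dy,dz] for dx in (-.01,.01) for dy in (-.046,-.064)]
    print(dz,[np.round(proj(ps[n],X),1).tolist() for n in ("scene","side")])
for n,b in [("scene",(110,140,245,285)),("side",(95,130,295,330))]:
    im=cv2.imread(f"pics/h_{n}.png")[b[0]:b[1],b[2]:b[3]]; cv2.imwrite(f"pics/hz_{n}.png",cv2.resize(im,None,fx=14,fy=14,interpolation=cv2.INTER_NEAREST))
E
```

```text
0 [[[262.4, 135.2], [265.3, 138.2], [270.3, 133.5], [273.3, 136.5]], [[308.9, 122.8], [308.3, 125.1], [315.9, 122.8], [315.4, 125.1]]]
0.01 [[[262.1, 131.2], [265.0, 134.2], [270.1, 129.6], [273.0, 132.6]], [[308.7, 119.4], [308.2, 121.6], [315.8, 119.4], [315.3, 121.7]]]
0.015 [[[261.9, 129.2], [264.8, 132.2], [269.9, 127.6], [272.9, 130.5]], [[308.7, 117.7], [308.1, 119.9], [315.7, 117.7], [315.3, 120.0]]]
0.02 [[[261.8, 127.2], [264.7, 130.2], [269.8, 125.6], [272.8, 128.5]], [[308.6, 116.0], [308.0, 118.2], [315.7, 116.0], [315.2, 118.2]]]
0.025 [[[261.6, 125.2], [264.5, 128.1], [269.7, 123.6], [272.7, 126.5]], [[308.6, 114.3], [308.0, 116.5], [315.7, 114.3], [315.2, 116.5]]]
0.03 [[[261.5, 123.2], [264.4, 126.1], [269.6, 121.6], [272.6, 124.5]], [[308.5, 112.6], [307.9, 114.7], [315.6, 112.6], [315.1, 114.7]]]
```

View pics/hz_scene.png

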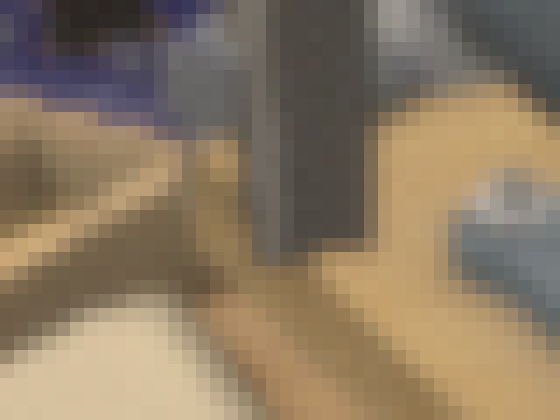

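View pics/hz_side.png

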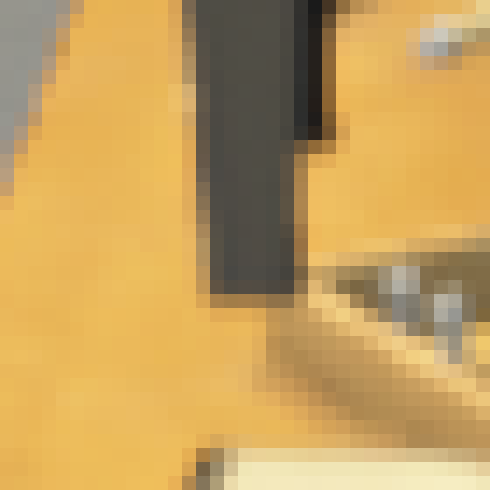

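The reported TCP lies about 22 mm beyond the actual fingertips, so on the first try the tips slid over the rim. Both outside views and the wrist view agree on this. The sleeve is still upright at (0.442, 0.2575), so I'll go deeper.

{"method": "servo_tool", "body": {
  "series": [
    [25,2,-1,0,0,0],
    [60,3,-1,0,0,0],
    [90,3,-1,0,0,0],
    [115,3,-1,0,0,0],
    [135,3,-1,0,0,0],
    [147,3,-1,0,0,0],
    [151,3,-1,0,0,0],
    [151,3,-1,0,0,0]
  ],
  "hand": 1
}}

```text
t: 7.12
position: [0.4415, 0.2561, 0.0106]
tcp_rot: [-0.006, 1.573, -0.002]
contact_force: [0.6, 0.4, -0.1]
gripper_width: 0.0921
```

```bash
python3 - <<'E'
from plant import env
from h import *
s=env.get_state(); print(np.round(s["position"],4),np.round(s["contact_force"],1))
o=[]
for n,b in [("scene",(130,210,220,320)),("side",(110,190,270,370)),("wrist",(120,400,140,500))]:
    f=env.grab_frame(n)["frame"][:,:,::-1][b[0]:b[1],b[2]:b[3]]
    o.append(cv2.resize(f,(int(f.shape[1]*230/f.shape[0]),230),interpolation=cv2.INTER_CUBIC))
im=np.hstack(o); print(im.shape); cv2.imwrite("pics/g4.png",im[:,:800] if im.shape[1]<=800 else cv2.resize(im,(800,int(230*800/im.shape[1]))))
E
```

```text
[0.4415 0.2561 0.0106] [ 0.6  0.4 -0.1]
(230, 869, 3)
```

View pics/g4.png

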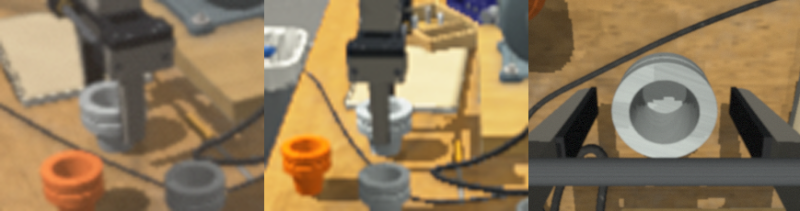

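Both fingers now straddle the collar, which is centred at about (665,105) in the mosaic. Closing.

{"method": "servo_tool", "body": {
  "series": [
    [0,0,0,0,0,0],
    [0,0,0,0,0,0],
    [0,0,0,0,0,0],
    [0,0,0,0,0,0],
    [0,0,0,0,0,0],
    [0,0,0,0,0,0],
    [0,0,0,0,0,0],
    [0,0,0,0,0,0]
  ],
  "hand": 0
}}

```text
t: 7.93
position: [0.4433, 0.2575, 0.0132]
tcp_rot: [-0.003, 1.569, 0.001]
contact_force: [-0.8, -0.5, 5.8]
gripper_width: 0.0645
```

{"method": "servo_tool", "body": {
  "series": [
    [-5,0,0,0,0,0],
    [-20,0,0,0,0,0],
    [-45,0,0,0,0,0],
    [-70,0,0,0,0,0],
    [-88,0,0,0,0,0],
    [-95,0,0,0,0,0],
    [-95,0,0,0,0,0],
    [-95,0,0,0,0,0]
  ]
}}

```text
t: 8.6
position: [0.4424, 0.2572, 0.1074]
tcp_rot: [-0.004, 1.57, 0.0]
contact_force: [-0.3, -0.2, -3.7]
gripper_width: 0.0642
```

{"method": "servo_tool", "body": {
  "series": [
    [0,-12,0,0,0,0],
    [0,-38,0,0,0,0],
    [0,-68,0,0,0,0],
    [0,-98,0,0,0,0],
    [0,-128,0,0,0,0],
    [0,-155,-2,0,0,0],
    [0,-178,-4,0,0,0],
    [0,-190,-5,0,0,0]
  ]
}}

```text
t: 9.27
position: [0.4357, 0.0627, 0.1064]
tcp_rot: [-0.002, 1.574, -0.005]
contact_force: [-0.1, -0.3, -4.9]
gripper_width: 0.0642
```

```bash
python3 - <<'E'
from seg import *
p=env.grab_frame("wrist"); s=env.get_state(); print(np.round(s["position"],4),np.round(s["tcp_rot"],4),np.round(s["contact_force"],1),s["gripper_width"])
cv2.imwrite("pics/l1.png",p["frame"][:,:,::-1])
E
```

```text
[0.4357 0.0614 0.1064] [-0.0016  1.574  -0.0067] [-1.6 -2.6 -4.2] 0.06404356046104553
```

View pics/l1.png

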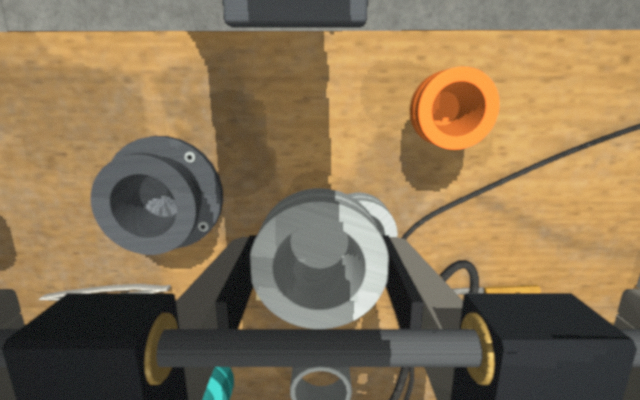

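```bash
python3 look.py l2 stand:socket_mouth:.4366,-.0737,0; python3 - <<'E'
from seg import *
p=env.grab_frame("wrist"); img=p["frame"][:,:,::-1].copy(); s=env.get_state()
segfit(p,"stand",.4366,-.0737,0,img,smax=70,vmin=20,vmax=110)
# held sleeve: top rim at TCP z -.0125+.056 relative
segfit(p,"large",s["position"][0],s["position"][1],s["position"][2]-.0125,img,smax=60,vmin=115)
cv2.imwrite("pics/l3.png",img); print(np.round(s["position"],4))
E
```

```text
t 9.37 pos [0.4362 0.0636 0.1066] rot [-1.000e-03  1.573e+00 -5.000e-03] F [ 0.6  0.8 -5.2] w 0.0643
socket_mouth 0.66 [158. 195.] 12169 pred [151. 203.]
  fit stand [ 0.4357 -0.0726] res 0.018 area 12169
stand seg at [154. 186.] area 9231 pred [133. 209.] fit [ 0.4356 -0.0711] res 0.345
large seg at [340. 258.] area 16917 pred [321. 267.] fit [0.4351 0.0661] res 0.217
[0.4371 0.0668 0.107 ]
```

View pics/l2.png

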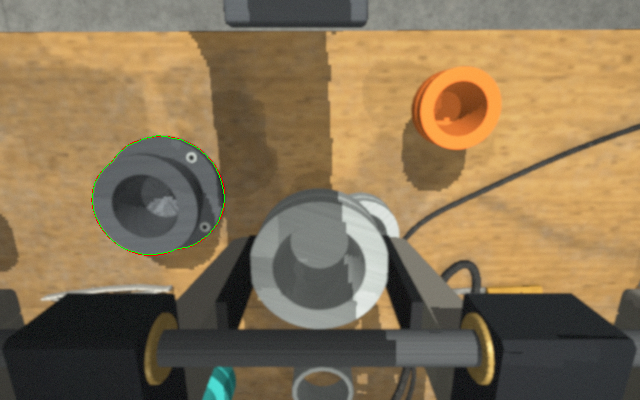

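View pics/l3.png

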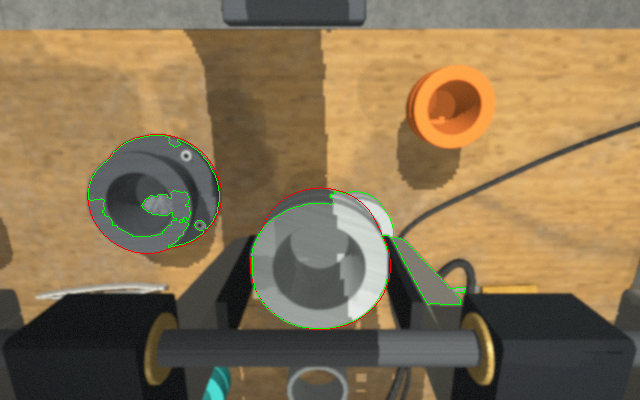

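{"method": "servo_tool", "body": {
  "series": [
    [0,-12,0,0,0,0],
    [0,-36,0,0,0,0],
    [0,-62,0,0,0,0],
    [0,-88,0,0,0,0],
    [0,-112,0,0,0,0],
    [0,-130,0,0,0,0],
    [0,-139,0,0,0,0],
    [0,-140,0,0,0,0]
  ]
}}

```text
t: 10.13
position: [0.4373, -0.0741, 0.107]
tcp_rot: [-0.002, 1.572, -0.002]
contact_force: [0.2, -0.2, -3.8]
gripper_width: 0.0642
```

{"method": "servo_tool", "body": {
  "series": [
    [0,0,0,0,0,0],
    [0,0,0,0,0,0],
    [0,0,0,0,0,0],
    [0,0,0,0,0,0],
    [0,0,0,0,0,0],
    [0,0,0,0,0,0],
    [0,0,0,0,0,0],
    [0,0,0,0,0,0]
  ]
}}

```text
t: 10.8
position: [0.4373, -0.0739, 0.1071]
tcp_rot: [-0.003, 1.572, -0.002]
contact_force: [0.3, 0.7, -3.8]
gripper_width: 0.0643
```

```bash
python3 - <<'E'
from seg import *
for i in range(2):
    p=env.grab_frame("wrist"); s=env.get_state(); print(np.round(s["position"],4),np.round(s["tcp_rot"],4),np.round(s["contact_force"],1))
img=p["frame"][:,:,::-1].copy()
segfit(p,"large",s["position"][0]-.001,s["position"][1],s["position"][2]-.0125,img,smax=60,vmin=115)
c,_=cv2.findContours((sil(p,"stand",.436,-.073)>.5).astype(np.uint8),cv2.RETR_EXTERNAL,cv2.CHAIN_APPROX_NONE); cv2.drawContours(img,c,-1,(255,0,0),1)
cv2.imwrite("pics/l4.png",img)
o=[]
for n,b in [("scene",(170,290,260,390)),("side",(130,250,240,370))]:
    f=env.grab_frame(n)["frame"][:,:,::-1][b[0]:b[1],b[2]:b[3]]
    o.append(cv2.resize(f,None,fx=3,fy=3,interpolation=cv2.INTER_CUBIC))
cv2.imwrite("pics/l5.png",np.hstack(o))
E
```

```text
[ 0.4373 -0.074   0.1071] [-0.0025  1.5722 -0.0023] [ 0.8  0.4 -3.9]
[ 0.4373 -0.0741  0.1071] [-0.0024  1.5723 -0.0023] [ 0.2 -0.3 -4.1]
large seg at [319. 260.] area 15378 pred [319. 264.] fit [ 0.436  -0.0741] res 0.019
```

View pics/l4.png

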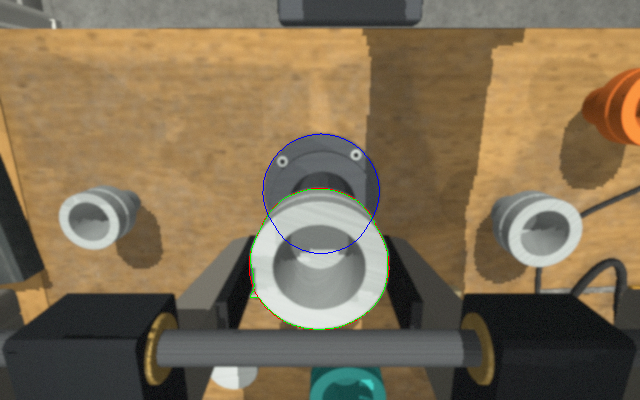

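View pics/l5.png

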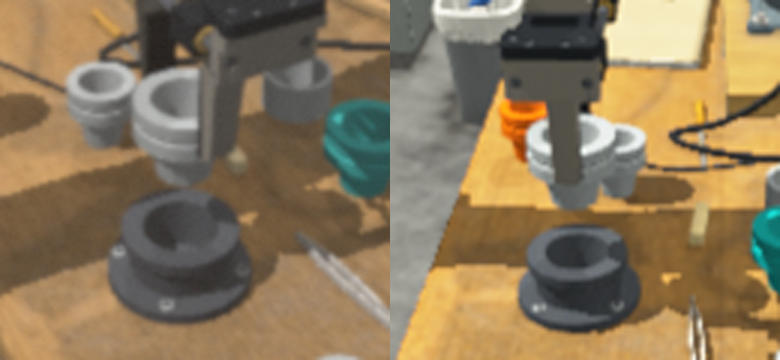

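{"method": "servo_tool", "body": {
  "series": [
    [12,1,0,0,0,0],
    [30,1,0,0,0,0],
    [45,1,0,0,0,0],
    [58,1,0,0,0,0],
    [67,1,0,0,0,0],
    [73,1,0,0,0,0],
    [76,1,0,0,0,0],
    [76,1,0,0,0,0]
  ]
}}

```text
t: 11.67
position: [0.4371, -0.0734, 0.0308]
tcp_rot: [-0.002, 1.573, -0.002]
contact_force: [-1.1, -0.5, -3.5]
gripper_width: 0.0639
```

{"method": "servo_tool", "body": {
  "series": [
    [0,0,0,0,0,0],
    [1,0,0,0,0,0],
    [2,0,0,0,0,0],
    [3,0,0,0,0,0],
    [3,0,0,0,0,0],
    [3,0,0,0,0,0],
    [3,0,0,0,0,0],
    [3,0,0,0,0,0]
  ]
}}

```text
t: 12.33
position: [0.4371, -0.0734, 0.0278]
tcp_rot: [-0.002, 1.573, -0.002]
contact_force: [-0.7, -0.1, -4.2]
gripper_width: 0.0641
```

{"method": "servo_tool", "body": {
  "series": [
    [0,0,0,0,0,0],
    [0,0,0,0,0,0],
    [0,0,0,0,0,0],
    [0,0,0,0,0,0],
    [0,0,0,0,0,0],
    [0,0,0,0,0,0],
    [0,0,0,0,0,0],
    [0,0,0,0,0,0]
  ],
  "hand": 1
}}

```text
t: 13.0
position: [0.4371, -0.0734, 0.0278]
tcp_rot: [-0.002, 1.573, -0.002]
contact_force: [-0.1, -0.3, -0.7]
gripper_width: 0.092
```

{"method": "servo_tool", "body": {
  "series": [
    [-12,0,0,0,0,0],
    [-40,0,0,0,0,0],
    [-75,0,0,0,0,0],
    [-110,0,0,0,0,0],
    [-132,0,0,0,0,0],
    [-135,0,0,0,0,0],
    [-135,0,0,0,0,0],
    [-135,0,0,0,0,0]
  ]
}}

```text
t: 13.67
position: [0.4367, -0.0728, 0.1621]
tcp_rot: [-0.002, 1.574, -0.002]
contact_force: [-0.4, 0.9, -0.1]
gripper_width: 0.0919
```

```bash
python3 - <<'E'
from seg import *
p,s,o=wlook("r1",[("large",.436,-.073,.014),("medium",.4565,.093,0)])
im=[]
for n,b in [("scene",(180,300,260,390)),("side",(140,260,240,370))]:
    q=env.grab_frame(n); f=q["frame"][:,:,::-1].copy()
    for k,z in (("stand",0),("large",.014)):
        c,_=cv2.findContours((sil(q,k,.436,-.073,z)>.5).astype(np.uint8),cv2.RETR_EXTERNAL,cv2.CHAIN_APPROX_NONE)
        if k=="large": cv2.drawContours(f,c,-1,(0,0,255),1)
    im.append(cv2.resize(f[b[0]:b[1],b[2]:b[3]],None,fx=3,fy=3,interpolation=cv2.INTER_NEAREST))
cv2.imwrite("pics/r2.png",np.hstack(im))
E
```

```text
t 13.72 pos [ 0.4363 -0.0728  0.1615] rot [-0.002  1.575 -0.002] F [-0.6  0.1 -0.6] w 0.092 tcp px [319. 236.]
large seg at [317. 180.] area 7305 pred [319. 194.] fit [ 0.4173 -0.0769] res 0.307
medium seg at [500. 208.] area 3573 pred [502. 212.] fit [0.4546 0.0934] res 0.025
```

View pics/r1.png

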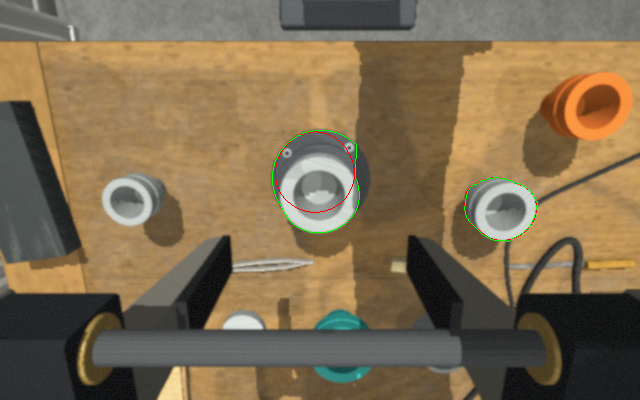

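View pics/r2.png

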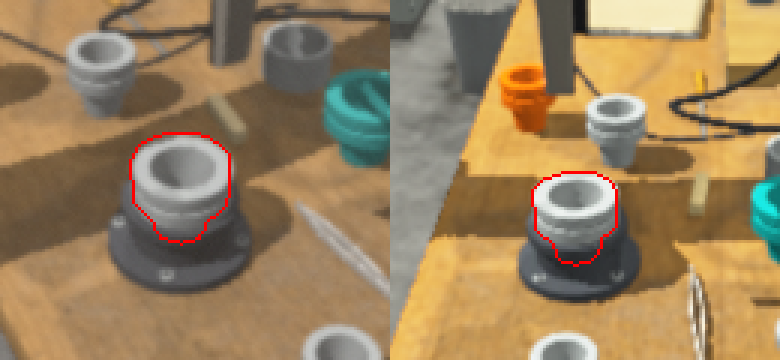

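```bash
cat >> h.py <<'E'
P["largecol"]=[(30,33),(56,33)];P["medcol"]=[(30,27),(56,27)];P["smallcol"]=[(30,22),(56,22)]
E
python3 - <<'E'
from seg import *
wlook("r3",[("largecol",.436,-.073,.014)],vmin=125)
wlook("r3",[("largecol",.436,-.073,.014)],vmin=110)
E
```

```text
t 13.87 pos [ 0.4364 -0.073   0.1615] rot [-0.002  1.576 -0.003] F [0.4 0.2 0.5] w 0.0918 tcp px [319. 237.]
largecol seg at [318. 195.] area 4950 pred [319. 195.] fit [ 0.4361 -0.0738] res 0.019
t 13.92 pos [ 0.4366 -0.073   0.1616] rot [-0.002  1.575 -0.003] F [ 0.5 -0.3 -0.3] w 0.0919 tcp px [319. 238.]
largecol seg at [319. 194.] area 5068 pred [319. 195.] fit [ 0.436  -0.0738] res 0.027
```

View pics/r3.png

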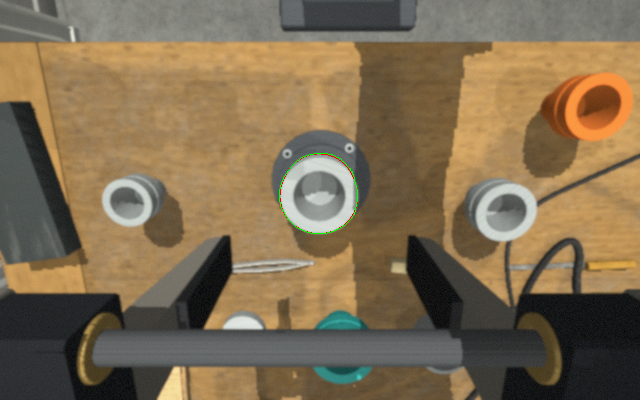

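{"method": "servo_tool", "body": {
  "series": [
    [0,15,2,0,-0.004,0],
    [0,45,5,0,-0.004,0],
    [0,77,9,0,-0.004,0],
    [0,109,12,0,-0.004,0],
    [10,138,16,0,-0.004,0],
    [20,158,19,0,-0.004,0],
    [30,166,19,0,-0.004,0],
    [30,166,19,0,-0.004,0]
  ]
}}

```text
t: 14.58
position: [0.4536, 0.094, 0.1286]
tcp_rot: [-0.006, 1.576, -0.001]
contact_force: [-0.5, -0.7, -0.9]
gripper_width: 0.0916
```

```bash
python3 - <<'E'
from seg import *
wlook("m1",[("medium",.4546,.093,0)]); wlook("m1",[("medium",.4546,.093,0)])
E
```

```text
t 14.63 pos [0.4541 0.0923 0.1295] rot [-0.005  1.575 -0.003] F [ 0.6 -1.2 -0.2] w 0.092 tcp px [316. 238.]
medium seg at [319. 201.] area 3880 pred [318. 202.] fit [0.4548 0.0933] res 0.017
t 14.68 pos [0.4548 0.0915 0.1303] rot [-0.003  1.573 -0.004] F [ 1.1 -0.1 -0.5] w 0.0921 tcp px [317. 239.]
medium seg at [321. 200.] area 3867 pred [320. 201.] fit [0.4549 0.0932] res 0.017
```

View pics/m1.png

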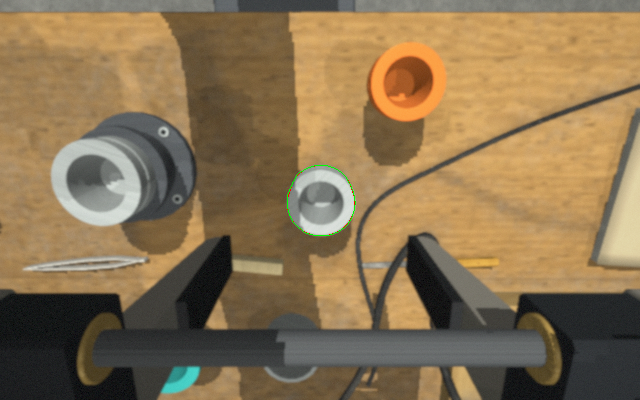

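{"method": "servo_tool", "body": {
  "series": [
    [15,1,0,0,0,0],
    [45,1,0,0,0,0],
    [72,1,0,0,0,0],
    [95,1,0,0,0,0],
    [110,1,0,0,0,0],
    [117,1,0,0,0,0],
    [118,1,0,0,0,0],
    [118,1,0,0,0,0]
  ]
}}

```text
t: 15.35
position: [0.4549, 0.091, 0.0127]
tcp_rot: [-0.002, 1.573, -0.006]
contact_force: [-1.0, 0.6, -0.0]
gripper_width: 0.0917
```

{"method": "servo_tool", "body": {
  "series": [
    [0,0,0,0,0,0],
    [0,0,0,0,0,0],
    [0,0,0,0,0,0],
    [0,0,0,0,0,0],
    [0,0,0,0,0,0],
    [0,0,0,0,0,0],
    [0,0,0,0,0,0],
    [0,0,0,0,0,0]
  ],
  "hand": 0
}}

```text
t: 16.02
position: [0.4554, 0.0917, 0.0131]
tcp_rot: [-0.002, 1.572, -0.005]
contact_force: [0.1, 2.0, 4.9]
gripper_width: 0.0536
```

{"method": "servo_tool", "body": {
  "series": [
    [0,0,0,0,0,0],
    [-8,0,0,0,0,0],
    [-30,0,0,0,0,0],
    [-60,0,0,0,0,0],
    [-90,0,0,0,0,0],
    [-106,0,0,0,0,0],
    [-110,0,0,0,0,0],
    [-110,0,0,0,0,0]
  ]
}}

```text
t: 16.68
position: [0.4559, 0.092, 0.124]
tcp_rot: [-0.001, 1.57, -0.005]
contact_force: [0.6, -0.0, -3.0]
gripper_width: 0.0533
```

{"method": "servo_tool", "body": {
  "series": [
    [0,-12,-2,0,0,0],
    [0,-38,-5,0,0,0],
    [0,-66,-8,0,0,0],
    [0,-94,-11,0,0,0],
    [0,-122,-14,0,0,0],
    [0,-146,-17,0,0,0],
    [0,-162,-18,0,0,0],
    [0,-165,-19,0,0,0]
  ]
}}

```text
t: 17.35
position: [0.4341, -0.077, 0.123]
tcp_rot: [0.002, 1.574, -0.01]
contact_force: [0.1, -0.2, -1.9]
gripper_width: 0.0535
```

{"method": "servo_tool", "body": {
  "series": [
    [0,0,0,0,0,0],
    [0,0,0,0,0,0],
    [0,0,0,0,0,0],
    [0,0,0,0,0,0],
    [0,0,0,0,0,0],
    [0,0,0,0,0,0],
    [0,0,0,0,0,0],
    [0,0,0,0,0,0]
  ]
}}

```text
t: 18.02
position: [0.4342, -0.0767, 0.1231]
tcp_rot: [0.002, 1.574, -0.01]
contact_force: [0.2, 0.0, -1.9]
gripper_width: 0.053
```

```bash
cat > held.py <<'E'
from seg import *
import sys
def held(tag,kind,below,zb,dz=.0125,**kw):
    p=env.grab_frame("wrist"); s=env.get_state(); print("t",round(float(s["t"]),2),np.round(s["position"],4),np.round(s["tcp_rot"],4),np.round(s["contact_force"],1),round(float(s["gripper_width"]),4))
    img=p["frame"][:,:,::-1].copy()
    v=segfit(p,kind,s["position"][0]-.001,s["position"][1],s["position"][2]-dz,img,**kw)
    print("offset sleeve-tcp mm",np.round((v-s["position"][:2])*1e3,1))
    c,_=cv2.findContours((sil(p,below,.436,-.0738,zb)>.5).astype(np.uint8),cv2.RETR_EXTERNAL,cv2.CHAIN_APPROX_NONE); cv2.drawContours(img,c,-1,(255,0,0),1)
    cv2.imwrite(f"pics/{tag}.png",img)
    im=[]
    for n,b in [("scene",(160,290,260,390)),("side",(120,250,240,370))]:
        f=env.grab_frame(n)["frame"][:,:,::-1]
        im.append(cv2.resize(f[b[0]:b[1],b[2]:b[3]],None,fx=3,fy=3,interpolation=cv2.INTER_CUBIC))
    cv2.imwrite(f"pics/{tag}_b.png",np.hstack(im))
E
python3 -c "
from held import *
held('m2','medium','largecol',.014,vmin=115)"
```

```text
t 18.07 [ 0.4342 -0.0768  0.1231] [ 0.0019  1.5738 -0.01  ] [ 0.1  0.6 -2.8] 0.053
medium seg at [321. 245.] area 13833 pred [318. 264.] fit [ 0.4332 -0.0764] res 0.233
offset sleeve-tcp mm [-1.   0.3]
```

View pics/m2.png

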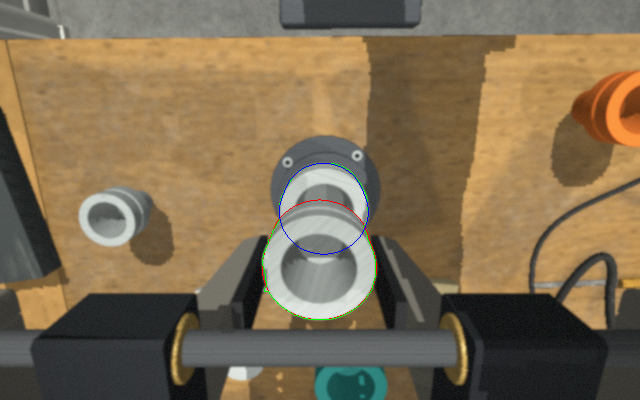

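View pics/m2_b.png

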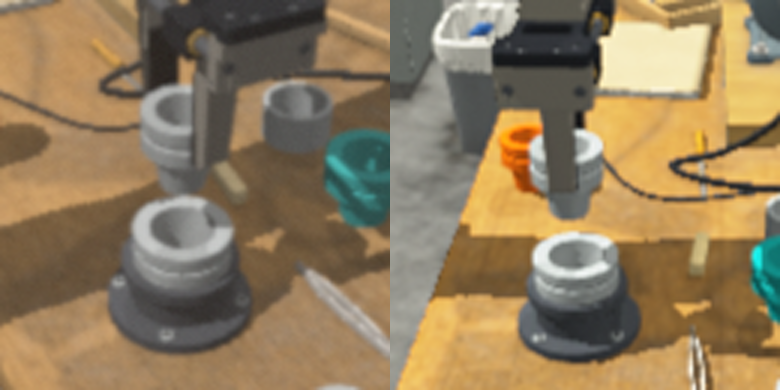

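{"method": "servo_tool", "body": {
  "series": [
    [5,3,3,0,-0.003,0],
    [15,3,3,0,-0.003,0],
    [27,3,3,0,-0.003,0],
    [39,3,3,0,-0.003,0],
    [50,3,3,0,-0.003,0],
    [58,3,3,0,-0.003,0],
    [62,3,3,0,-0.003,0],
    [62,3,3,0,-0.003,0]
  ]
}}

```text
t: 18.83
position: [0.4362, -0.0742, 0.0599]
tcp_rot: [0.002, 1.573, -0.01]
contact_force: [0.3, 0.2, -2.5]
gripper_width: 0.053
```

{"method": "servo_tool", "body": {
  "series": [
    [1,0,0,0,0,0],
    [2,0,0,0,0,0],
    [3,0,0,0,0,0],
    [4,0,0,0,0,0],
    [5,0,0,0,0,0],
    [6,0,0,0,0,0],
    [6,0,0,0,0,0],
    [6,0,0,0,0,0]
  ]
}}

```text
t: 19.5
position: [0.4362, -0.0742, 0.0539]
tcp_rot: [0.002, 1.573, -0.01]
contact_force: [0.1, 0.3, -2.3]
gripper_width: 0.0529
```

```bash
python3 -c "
from held import *
held('m3','medium','largecol',.014,vmin=115)"
```

```text
t 19.55 [ 0.4362 -0.0742  0.0539] [ 0.0021  1.573  -0.0103] [ 0.4 -0.1 -2.5] 0.0532
medium seg at [320. 249.] area 13480 pred [318. 264.] fit [ 0.4346 -0.0742] res 0.209
offset sleeve-tcp mm [-1.7  0. ]
```

View pics/m3_b.png

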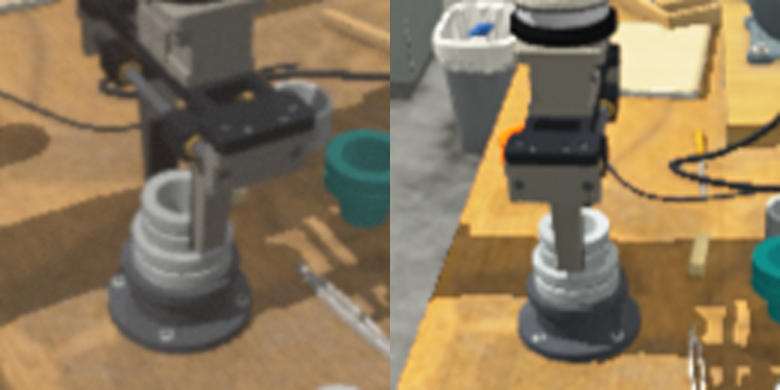

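{"method": "servo_tool", "body": {
  "series": [
    [0,0,1,0,0,0],
    [0,0,1,0,0,0],
    [0,0,1,0,0,0],
    [0,0,1,0,0,0],
    [0,0,1,0,0,0],
    [0,0,1,0,0,0],
    [0,0,1,0,0,0],
    [0,0,1,0,0,0]
  ],
  "hand": 1
}}

```text
t: 20.32
position: [0.4373, -0.0742, 0.054]
tcp_rot: [0.002, 1.573, -0.01]
contact_force: [0.5, 1.1, 0.3]
gripper_width: 0.0918
```

{"method": "servo_tool", "body": {
  "series": [
    [-12,0,0,0,0,0],
    [-40,0,0,0,0,0],
    [-75,0,0,0,0,0],
    [-105,0,0,0,0,0],
    [-120,0,0,0,0,0],
    [-120,0,0,0,0,0],
    [-120,0,0,0,0,0],
    [-120,0,0,0,0,0]
  ]
}}

```text
t: 20.98
position: [0.4367, -0.0735, 0.173]
tcp_rot: [0.002, 1.574, -0.01]
contact_force: [-0.6, 0.9, -0.0]
gripper_width: 0.0916
```

```bash
python3 - <<'E'
from seg import *
p=env.grab_frame("wrist"); s=env.get_state(); print(s["t"],np.round(s["position"],4),np.round(s["tcp_rot"],4))
f=p["frame"][:,:,::-1].copy(); im=[]
def ov(q,f):
    for k,z,c in (("largecol",.014,(255,0,0)),("medcol",.040,(0,0,255))):
        ct,_=cv2.findContours((sil(q,k,.436,-.0738,z)>.5).astype(np.uint8),cv2.RETR_EXTERNAL,cv2.CHAIN_APPROX_NONE); cv2.drawContours(f,ct,-1,c,1)
g=f.copy(); segfit(p,"small",.4475,-.243,0,g); ov(p,g); cv2.imwrite("pics/m4.png",g); cv2.imwrite("pics/m4_raw.png",f)
for n,b in [("scene",(180,300,260,390)),("side",(140,260,240,370))]:
    q=env.grab_frame(n); f=q["frame"][:,:,::-1].copy(); ov(q,f)
    im.append(cv2.resize(f[b[0]:b[1],b[2]:b[3]],None,fx=3,fy=3,interpolation=cv2.INTER_NEAREST))
cv2.imwrite("pics/m5.png",np.hstack(im))
E
```

```text
21.0333 [ 0.4365 -0.0735  0.1727] [ 0.0021  1.5754 -0.0103]
small seg at [140. 197.] area 2377 pred [139. 201.] fit [ 0.4458 -0.2446] res 0.024
```

View pics/m4.png

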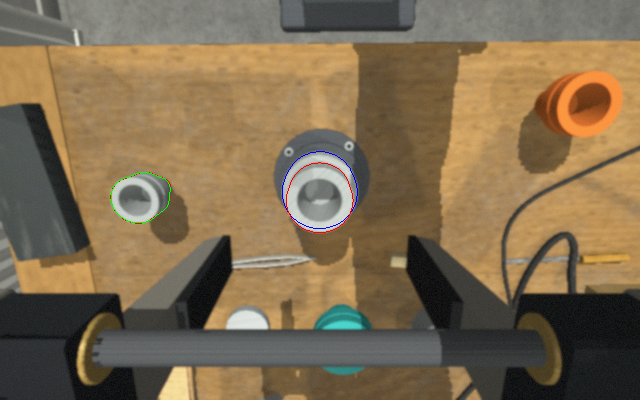

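View pics/m5.png

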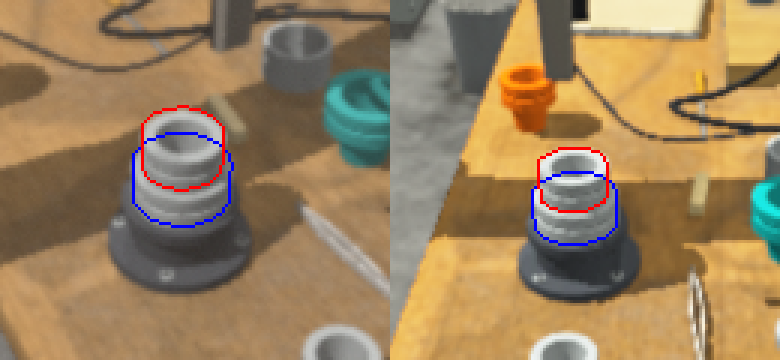

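```bash
python3 - <<'E'
import cv2
f=cv2.imread("pics/m4_raw.png")[120:240,260:380]; cv2.imwrite("pics/m6.png",cv2.resize(f,None,fx=5,fy=5,interpolation=cv2.INTER_CUBIC))
E
```

```text
(no output)
```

View pics/m6.png

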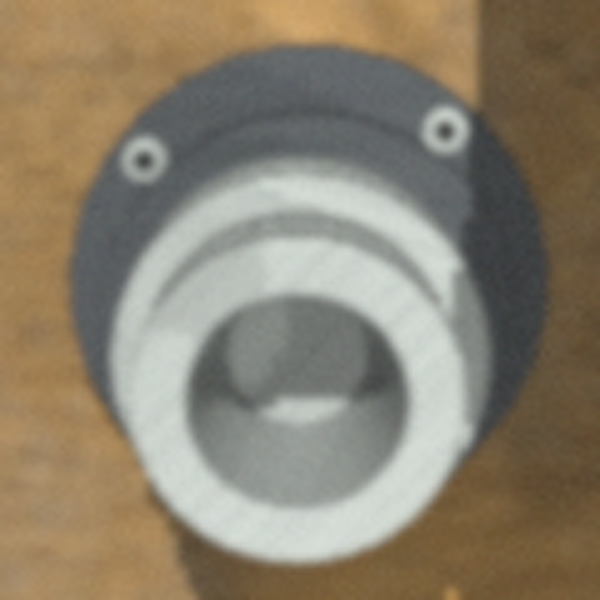

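```bash
python3 - <<'E'
from seg import *
p=env.grab_frame("wrist"); print(onplane(p,(319.6,199.6),.096), proj(p,[[.436,-.0738,.096],[.436,-.0738,.070]]))
E
```

```text
[ 0.43467231 -0.07351625  0.096     ] [[319.25779782 201.20292163]
 [319.42110818 193.15840149]]
```

{"method": "servo_tool", "body": {
  "series": [
    [0,-15,0,0.01,-0.004,0],
    [0,-45,1,0.01,-0.004,0],
    [0,-77,3,0.01,-0.004,0],
    [0,-109,5,0.01,-0.004,0],
    [10,-138,8,0.01,-0.004,0],
    [25,-160,10,0.01,-0.004,0],
    [40,-170,10,0.01,-0.004,0],
    [45,-170,10,0.01,-0.004,0]
  ]
}}

```text
t: 21.85
position: [0.4432, -0.2461, 0.1262]
tcp_rot: [0.013, 1.575, -0.022]
contact_force: [0.6, -0.2, -0.4]
gripper_width: 0.0917
```

```bash
python3 - <<'E'
from seg import *
wlook("s1",[("small",.4458,-.2446,0)]); wlook("s1",[("small",.4458,-.2446,0)])
E
```

```text
t 21.9 pos [ 0.4431 -0.2441  0.126 ] rot [ 0.013  1.576 -0.019] F [-0.2  1.1 -0.6] w 0.0918 tcp px [322. 237.]
small seg at [322. 204.] area 2712 pred [322. 205.] fit [ 0.446  -0.2441] res 0.019
t 21.95 pos [ 0.4439 -0.2432  0.1271] rot [ 0.011  1.575 -0.018] F [-1.   0.2  0.5] w 0.0918 tcp px [321. 239.]
small seg at [320. 204.] area 2718 pred [319. 205.] fit [ 0.446  -0.2441] res 0.021
```

View pics/s1.png

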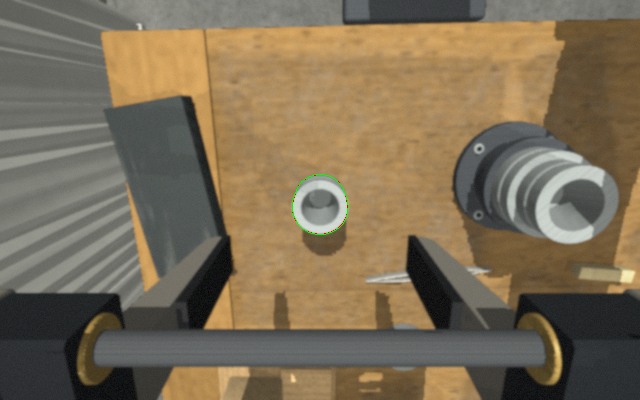

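{"method": "servo_tool", "body": {
  "series": [
    [15,-1,2,-0.02,-0.003,0],
    [45,-1,2,-0.02,-0.003,0],
    [72,-1,2,-0.02,-0.003,0],
    [95,-1,2,-0.02,-0.003,0],
    [108,-1,2,-0.02,-0.003,0],
    [114,-1,2,-0.02,-0.003,0],
    [115,-1,2,-0.02,-0.003,0],
    [115,-1,2,-0.02,-0.003,0]
  ]
}}

```text
t: 22.62
position: [0.446, -0.2442, 0.0127]
tcp_rot: [-0.005, 1.571, -0.001]
contact_force: [-0.1, -0.0, 0.4]
gripper_width: 0.092
```

{"method": "servo_tool", "body": {
  "series": [
    [0,0,0,0,0,0],
    [0,0,0,0,0,0],
    [0,0,0,0,0,0],
    [0,0,0,0,0,0],
    [0,0,0,0,0,0],
    [0,0,0,0,0,0],
    [0,0,0,0,0,0],
    [0,0,0,0,0,0]
  ],
  "hand": 0
}}

```text
t: 23.28
position: [0.446, -0.2441, 0.0127]
tcp_rot: [-0.005, 1.572, -0.001]
contact_force: [0.0, -0.3, 1.4]
gripper_width: 0.0433
```

{"method": "servo_tool", "body": {
  "series": [
    [0,0,0,0,0,0],
    [0,0,0,0,0,0],
    [-10,0,0,0,0,0],
    [-35,0,0,0,0,0],
    [-70,0,0,0,0,0],
    [-105,0,0,0,0,0],
    [-128,0,0,0,0,0],
    [-132,0,0,0,0,0]
  ]
}}

```text
t: 23.95
position: [0.4484, -0.2449, 0.1492]
tcp_rot: [-0.007, 1.564, -0.003]
contact_force: [1.4, -0.2, -2.6]
gripper_width: 0.0436
```

{"method": "servo_tool", "body": {
  "series": [
    [0,12,-1,0,0,0],
    [0,38,-3,0,0,0],
    [0,66,-5,0,0,0],
    [0,94,-7,0,0,0],
    [0,122,-9,0,0,0],
    [0,148,-10,0,0,0],
    [0,166,-11,0,0,0],
    [0,170,-11,0,0,0]
  ]
}}

```text
t: 24.62
position: [0.4357, -0.0715, 0.147]
tcp_rot: [-0.009, 1.567, 0.001]
contact_force: [-1.0, 0.8, -2.2]
gripper_width: 0.0435
```

{"method": "servo_tool", "body": {
  "series": [
    [0,0,0,0,0,0],
    [0,0,0,0,0,0],
    [0,0,0,0,0,0],
    [0,0,0,0,0,0],
    [0,0,0,0,0,0],
    [0,0,0,0,0,0],
    [0,0,0,0,0,0],
    [0,0,0,0,0,0]
  ]
}}

```text
t: 25.28
position: [0.4358, -0.0718, 0.1471]
tcp_rot: [-0.009, 1.567, 0.001]
contact_force: [0.0, -0.0, -1.7]
gripper_width: 0.0434
```

```bash
python3 -c "
from held import *
held('s2','small','medcol',.040,vmin=115)"
```

```text
t 25.33 [ 0.4357 -0.0717  0.147 ] [-9.0000e-03  1.5668e+00  1.2000e-03] [ 0.1  0.6 -1.5] 0.0436
small seg at [318. 235.] area 11660 pred [319. 264.] fit [ 0.4352 -0.0716] res 0.368
offset sleeve-tcp mm [-0.5  0.1]
```

View pics/s2.png

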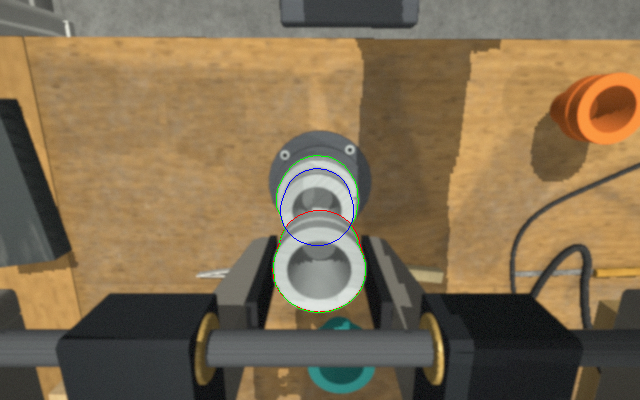

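View pics/s2_b.png

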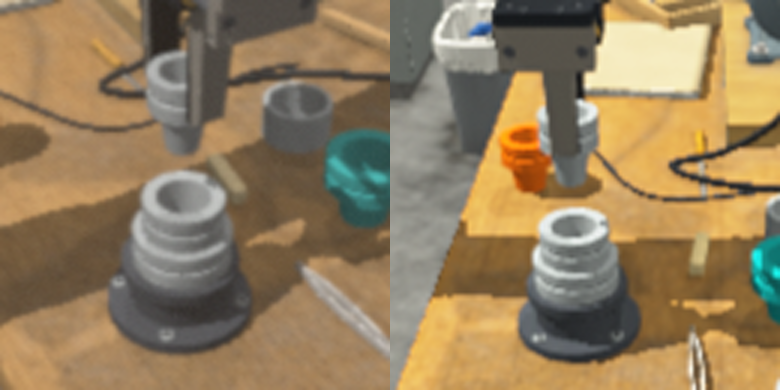

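{"method": "servo_tool", "body": {
  "series": [
    [5,-2,0,0,0.003,0],
    [15,-2,0,0,0.003,0],
    [27,-2,0,0,0.003,0],
    [38,-2,0,0,0.003,0],
    [48,-2,0,0,0.003,0],
    [56,-2,0,0,0.003,0],
    [60,-2,0,0,0.003,0],
    [60,-2,0,0,0.003,0]
  ]
}}

```text
t: 26.1
position: [0.4353, -0.0739, 0.086]
tcp_rot: [-0.009, 1.572, 0.001]
contact_force: [0.2, 0.4, -2.7]
gripper_width: 0.0427
```

{"method": "servo_tool", "body": {
  "series": [
    [1,0,0,0,0,0],
    [2,0,0,0,0,0],
    [3,0,0,0,0,0],
    [4,0,0,0,0,0],
    [5,0,0,0,0,0],
    [6,0,0,0,0,0],
    [7,0,0,0,0,0],
    [7,0,0,0,0,0]
  ]
}}

```text
t: 26.77
position: [0.4352, -0.0739, 0.0788]
tcp_rot: [-0.009, 1.572, 0.001]
contact_force: [-1.0, -0.1, -2.0]
gripper_width: 0.0435
```

```bash
python3 -c "
from held import *
held('s3','small','medcol',.040,vmin=115)"
```

```text
t 26.82 [ 0.4352 -0.0739  0.0789] [-9.200e-03  1.572e+00  1.200e-03] [ 0.1 -0.1 -1.5] 0.043
small seg at [314. 248.] area 14412 pred [318. 264.] fit [ 0.4345 -0.0737] res 0.483
offset sleeve-tcp mm [-0.7  0.3]
```

View pics/s3_b.png

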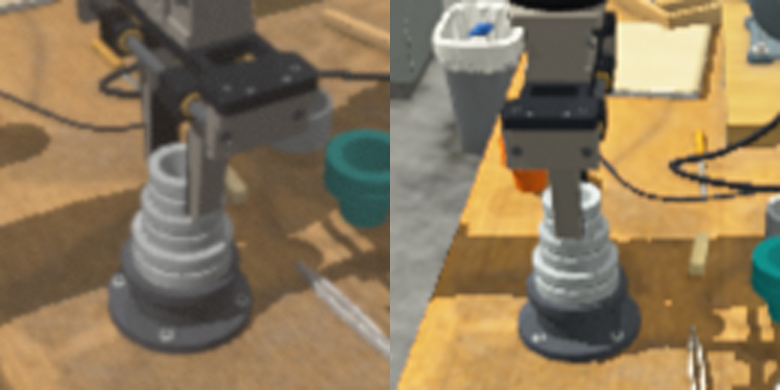

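Nearly home with no contact force. Release and retreat.

{"method": "servo_tool", "body": {
  "series": [
    [0,0,0,0,0,0],
    [0,0,0,0,0,0],
    [0,0,0,0,0,0],
    [0,0,0,0,0,0],
    [0,0,0,0,0,0],
    [0,0,0,0,0,0],
    [0,0,0,0,0,0],
    [0,0,0,0,0,0]
  ],
  "hand": 1
}}

```text
t: 27.58
position: [0.4353, -0.0739, 0.079]
tcp_rot: [-0.009, 1.572, 0.001]
contact_force: [-0.6, 0.4, 0.1]
gripper_width: 0.0915
```

{"method": "servo_tool", "body": {
  "series": [
    [-12,0,0,0,0,0],
    [-40,0,0,0,0,0],
    [-75,0,0,0,0,0],
    [-105,0,0,0,0,0],
    [-120,0,0,0,0,0],
    [-120,0,0,0,0,0],
    [-120,0,0,0,0,0],
    [-120,0,0,0,0,0]
  ]
}}

```text
t: 28.25
position: [0.4346, -0.0732, 0.198]
tcp_rot: [-0.009, 1.573, 0.001]
contact_force: [0.1, -0.5, -0.6]
gripper_width: 0.0918
```

```bash
python3 - <<'E'
from seg import *
p=env.grab_frame("wrist"); s=env.get_state(); print(s["t"],np.round(s["position"],4),np.round(s["contact_force"],1),s["gripper_width"])
w=p["frame"][:,:,::-1]
im=[cv2.resize(w[110:270,250:390],(280,320),interpolation=cv2.INTER_CUBIC)]
for n,b in [("scene",(170,290,270,370)),("side",(140,260,255,355))]:
    q=env.grab_frame(n); f=q["frame"][:,:,::-1].copy()
    for k,z,c in (("largecol",.014,(255,0,0)),("medcol",.040,(0,0,255)),("smallcol",.066,(0,255,0))):
        ct,_=cv2.findContours((sil(q,k,.4355,-.0738,z)>.5).astype(np.uint8),cv2.RETR_EXTERNAL,cv2.CHAIN_APPROX_NONE); cv2.drawContours(f,ct,-1,c,1)
    cv2.imwrite(f"pics/f_{n}.png",q["frame"][:,:,::-1])
    im.append(cv2.resize(f[b[0]:b[1],b[2]:b[3]],(260,320),interpolation=cv2.INTER_NEAREST))
cv2.imwrite("pics/s4.png",np.hstack(im))
print(onplane(p,(0,0),.1)[:2])
E
```

```text
28.3 [ 0.4344 -0.0732  0.1977] [-0.9 -0.7 -0.6] 0.09173560484808228
[ 0.28592335 -0.31313711]
```

View pics/s4.png

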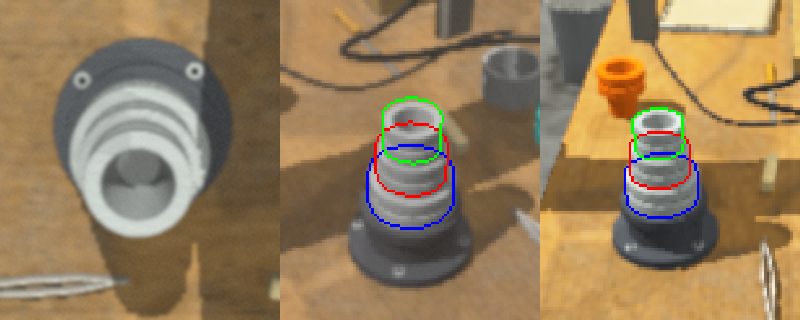

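View pics/f_side.png

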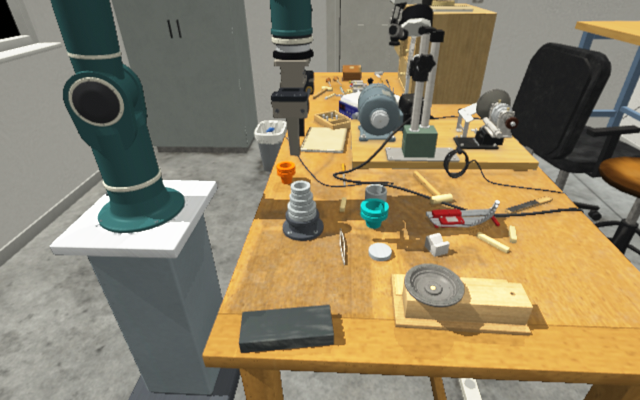

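```bash
python3 - <<'E'
from seg import *
p=env.grab_frame("wrist"); s=env.get_state(); print(np.round(s["position"],4),np.round(s["tcp_rot"],4),s["t"])
w=p["frame"][:,:,::-1][110:250,260:390]; img=cv2.resize(w,None,fx=4.2,fy=4.2,interpolation=cv2.INTER_CUBIC); raw=img.copy()
for (z,r,c) in ((.122,.022,(0,255,0)),(.096,.027,(0,0,255)),(.070,.033,(255,0,0)),(.01,.05,(255,255,0)),(.044,.04,(255,255,0))):
    q=(proj(p,ring(.4355,-.0738,z,r))-[260,110]+.5)*4.2-.5
    cv2.polylines(img,[q.round().astype(np.int32)],True,c,1)
cv2.imwrite("pics/z1.png",img)
E
```

```text
[ 0.4347 -0.0733  0.1979] [-9.3000e-03  1.5742e+00  1.0000e-03] 28.45
```

View pics/z1.png

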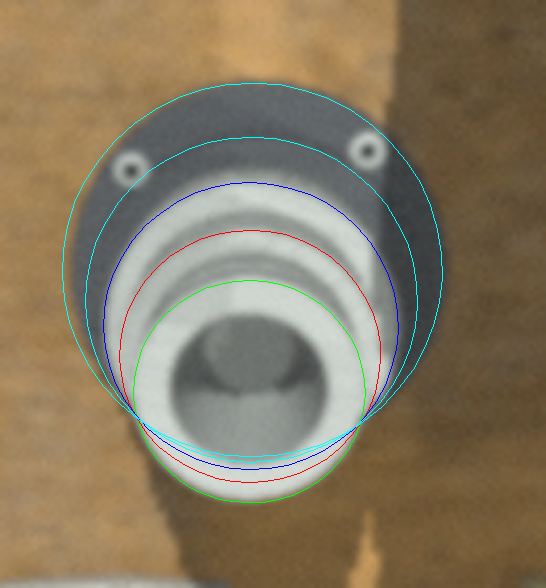

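```bash
python3 - <<'E'
from plant import env
print(env.sign_off()); print(env.get_state()["t"])
E
```

```text
the job is handed in; nothing more can be done
None
the job is handed in; nothing more can be done
```

I put the large sleeve in the stand, the medium in the large and the small in the medium, one at a time. I then raised the gripper clear and handed the job in at about t = 28.5 s. The hand-in reports no verdict, so the checks below are my own.

**Last checks**
- **Alignment:** in the final wrist view all three rims lie within about 1 mm of a common axis, at the expected seated heights.
- **Stand foot:** its outline in that view sat about 2 mm off the sleeves' axis, while earlier fits of the stand agreed to about 1 mm. Both are inside the 5 mm limit.
- **Outside views:** the scene and side views show all three collars level. Their outlines sit slightly below the predicted ones, which I put down to camera calibration.
- **Bush and disc:** the arm never went near them and they look unmoved in the last pictures. I did not measure their positions again at the end.
- **Release:** the gripper was open and clear, with wrist forces at noise level.

**What went wrong on the way:** the actual fingertips are about 22 mm short of the reported tool point. My first close on the large sleeve therefore slid over its rim and tilted it. It stood back up in the same place, and I gripped it again deeper.

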